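# String the bur canisters and hang them in the ultrasonic bath

## Task

Take the carrying rod by its blue handle and thread it through the hanging lugs of all three bur canisters in the draining rack, feeling for each hole and never forcing the rod against a lug; then lift the three out together. Lay the rod gently in the two rim notches of the ultrasonic bath, handle outside over the control-panel end and point over the other end, so that the canisters hang in the tank clear of its floor, and let go. Do not touch the canisters with the fingers, and leave everything else in its place.

Things in the scene. Friction and masses are not known exactly. Their poses are not given: they have to be found in the camera images.
- rod_handle (a point): Carrying rod on a white rest. Point: centre of its blue flat-sided handle, 16 (x) x 60 (y) x 22 mm (z). Own y axis runs along the rod to the tip. The steel rod, 7 mm diameter, leaves the handle 30 mm ahead of this point and ends at the tip 235 mm ahead, all on one axis. 0.10 kg, centre of mass about 60 mm ahead of this point. Starts 45 mm above the worktop.
- rod_tip (a point): The point of the carrying rod, on its axis; its last 10 mm taper from 7 to 4.4 mm diameter.
- rack: White draining rack, fixed, 64 (x) x 126 (y) x 24 mm (z); origin under its middle. The canisters stand in its three pockets (18 mm deep, 1 mm play) in a row along its y axis, at y = -36, 0 and +36 mm, in any order. All lugs stand square to this row. Thread the rod along the row towards +y, entering at the -y end.
- rack_line (a point): Centre of the hole of the rack's middle lug if that lug stood upright: over the rack's middle, 64 mm above the worktop; same axes as the rack. A lug leaning by angle a has its hole 26 sin(a) mm to the side (x) and 26 (1 - cos(a)) mm lower.
- canister0_mid (a point): Steel bur canister, blue lid, 32 (x) x 24 (y) x 30 mm, 0.05 kg; point: its centre. On top a hinged lug: plate 48 wide, 24 high, 4 mm thick, 13 mm hole in its centre, 26 mm from the hinge, which is 17 mm above this point, axis y. It leans up to 0.5 rad either way (hole up to 12.5 mm aside), NOT measured; it stays where left, turns if pushed sideways with 0.5 N, is rigid against pokes on its face.
- canister1_mid (a point): Steel bur canister, green lid, 32 (x) x 24 (y) x 30 mm, 0.05 kg; point: its centre. On top a hinged lug: plate 48 wide, 24 high, 4 mm thick, 13 mm hole in its centre, 26 mm from the hinge, which is 17 mm above this point, axis y. It leans up to 0.5 rad either way (hole up to 12.5 mm aside), NOT measured; it stays where left, turns if pushed sideways with 0.5 N, is rigid against pokes on its face.
- canister2_mid (a point): Steel bur canister, yellow lid, 32 (x) x 24 (y) x 30 mm, 0.05 kg; point: its centre. On top a hinged lug: plate 48 wide, 24 high, 4 mm thick, 13 mm hole in its centre, 26 mm from the hinge, which is 17 mm above this point, axis y. It leans up to 0.5 rad either way (hole up to 12.5 mm aside), NOT measured; it stays where left, turns if pushed sideways with 0.5 N, is rigid against pokes on its face.
- bath_near (a point): Centre of the floor (105 mm above the worktop) of the rod notch in the rim of the bath's control-panel end wall (its -y end). Notches are 13 mm wide and 10 mm deep, the end walls 12 mm thick. Own y axis points along the bath to the other notch.
- bath_far (a point): Centre of the notch floor in the other end wall, 162 mm from bath_near along its y axis.
- bath: Ultrasonic bath, empty and fixed: white open-topped box 140 (x) x 174 (y) x 115 mm high; tank inside 116 (x) x 150 mm (y), its floor 20 mm above the worktop. Origin under its middle.
- spray: Bystander: tall spray-type bottle, 64 mm diameter, 170 mm high; origin under its middle.
- jar: Bystander: low jar, 60 mm diameter, 75 mm high; origin under its middle.
- beaker: Bystander: steel beaker, 68 mm diameter, 85 mm high; origin under its middle.
- brush: Bystander: cleaning brush, lying; origin under its middle.
- tray: Bystander: shallow steel tray, 120 x 170 x 22 mm; origin under its middle.
- spare_canister: Bystander: plain round canister without lug, 34 mm diameter, 34 mm high; origin under its middle.
- cassette: Bystander: flat aluminium instrument cassette, 100 x 150 x 30 mm; origin under its middle.
Things that resemble listed ones, but are neither listed nor needed, are in the scene too. What is shaped like the part that bears canister1_mid but red is not meant.

How it is judged (in metres and radians):
On the way:
1. all three canisters hang on the rod together, lifted clear of the rack (each centre more than 64 mm above the worktop) (z of each of canister0_mid, canister1_mid, canister2_mid in the frame of rack_line above 0 m and y of canister0_mid in the frame of rod_handle between 0.032 and 0.232 m and y of canister1_mid in the frame of rod_handle between 0.032 and 0.232 m and y of canister2_mid in the frame of rod_handle between 0.032 and 0.232 m), for 0.2 s.
At the end, for the whole second after the job is handed in: Rod at rest in both notches (within 8 mm sideways, 6 mm in height at handle and point; handle centre 35 to 64 mm outside the near notch), released; all three canisters still, inside the tank, within 40 mm of its middle line, centres 25 to 55 mm below the notch floors (clear of the tank floor) (x of rod_handle in the frame of bath_near between -0.008 and 0.008 m and y of rod_handle in the frame of bath_near between -0.064 and -0.035 m and z of rod_handle in the frame of bath_near between -0.003 and 0.009 m and x of rod_tip in the frame of bath_far between -0.008 and 0.008 m and z of rod_tip in the frame of bath_far between -0.003 and 0.009 m and x of canister0_mid in the frame of bath_near between -0.04 and 0.04 m and y of canister0_mid in the frame of bath_near between 0.012 and 0.15 m and z of canister0_mid in the frame of bath_near between -0.055 and -0.025 m and linear speed of each of canister0, canister1, canister2 below 0.05 m/s and x of canister1_mid in the frame of bath_near between -0.04 and 0.04 m and y of canister1_mid in the frame of bath_near between 0.012 and 0.15 m and z of canister1_mid in the frame of bath_near between -0.055 and -0.025 m and x of canister2_mid in the frame of bath_near between -0.04 and 0.04 m and y of canister2_mid in the frame of bath_near between 0.012 and 0.15 m and z of canister2_mid in the frame of bath_near between -0.055 and -0.025 m and linear speed of rod below 0.03 m/s); the robot touches nothing.
It fails at once if the rod pushes or strikes a canister or its lug with more than 20 N (contact force between rod and canister0 above 20 N or contact force between rod and canister1 above 20 N or contact force between rod and canister2 above 20 N).
It fails at once if a finger presses on a canister (contact force between the fingers and canister0 above 1 N or contact force between the fingers and canister1 above 1 N or contact force between the fingers and canister2 above 1 N).
It fails at once if the rod is pressed or dropped into the bath's notches with more than 25 N (contact force between rod and bath above 25 N).
It fails at once if another thing on the worktop is shoved by more than 30 mm (distance of any of spray, jar, beaker, brush, tray, spare_canister, cassette from where it was at the start of the episode above 0.03 m).
It also fails if it takes over 72 s, if anything falls off the work surface, if the arm or the gripper's body presses on something with over 40 N, if the wrist force passes 120 N, or if a joint passes its speed limit or range.

## Robot

A 6-joint arm with a two-finger parallel gripper is mounted at the origin on the work surface. World frame = base frame: x ahead of the robot, y to its left, z up, the work surface at z = 0. Lengths are in mm, angles in rad, forces in N, time in s.
With the tool pointing down it reaches from about 350 to 975 mm from the base axis. Payload 7.1 kg.
Tool frame: the origin (TCP) lies at the very end of the fingers, on their centre line; the grasp point (between the pads) lies 19 mm behind it; y points along the fingers, x is the direction in which the jaws open and shut, and the axes are right-handed (so a half turn about y gives the same grasp; the last joint's range is limited). The gripper opens to 88 mm and grips with 3 to 60 N. Pads are 20 mm wide; open, the fingers measure 115 mm over their backs; the gripper's body (75 mm by 178 mm) begins 61 mm behind the grasp point.
Start: joints at [-1.206, 0.423, 1.63, -0, 1.089, -0.019], TCP at [234.045, -579.506, 222.675] pointing down, gripper open.
Joint ranges: [-3, 3], [-0.9, 2.11], [0.09, 2.58], [-1.31, 4.45], [0.11, 2.69], [-2.54, 2.54]. Speed limits (rad/s): [2.39, 2.39, 3.01, 3.14, 3.14, 3.14].

## Interface

Orientations are given as a rotation vector (axis times angle).
In Python, from workcell import ctrl gives the robot as it stands. The module is installed in compiled form; this text tells all that it offers.
- The arm moves only by the tool jog_arm, never from a script. Its argument "steps" is a list of rows, each an object with "turn": the turn, a rotation vector about the world's x, y, z scaled (see below), a list of three; "dp": the shift along the world's x, y, z scaled (see below), a list of three; "claw": the opening, from 0 (shut) to 1 (fully open). In form: [{"turn": [wx, wy, wz], "dp": [x, y, z], "claw": claw}, ...]. A call has 1 to 12 rows; each row is the pose to reach, as a shift and turn from the pose measured when the call began, turning the shorter way round; what a row does not reach only later rows make up. The controller multiplies each number of a shift by 80 mm and each number of a turn by pi rad. A row lasts 1/12 s, in which the tool goes at most 41.7 mm and 7.16 degrees, less where a joint would pass 70% of its speed; a pose out of reach is approached as far as the arm can. A call with a number of a shift or a turn outside -1 to 1 is refused whole. A call with a gripper value outside its range is refused whole. The fingers move at their own pace and stop on an object; the grip force is fixed at half the most. Time passes only in rows, so rows that repeat a pose let the fingers close. It gives the time, the measured TCP pose, the force and the opening at its end, in the units of the state.
- ctrl.get_obs(): the state, without advancing time (a new reading comes with each control period).
- ctrl.get_image(name): name is "side" or "top"; returns a dict with "img" (480x640x3 uint8, red, green, blue), "range_z" (480x640 float32, mm along the optical axis (not along the pixel's ray), 0 where there is no reading), "fovy" (degrees; the focal length in pixels is half the picture's height over the tangent of half this angle, whatever the lens; pixels are square), "cx", "cy" (the principal point, pixels), "dist_coeffs" ([k1, k2, p1, p2, k3] as OpenCV has them; the pictures are not rectified), "camera_from_world" (4x4, takes a point from world to camera coordinates). Camera axes: x right, y down, z forward; pixel columns grow to the right and rows downward; lengths in mm; the calibration is good to about 2 mm. A picture is of the moment at which its call begins.
- ctrl.close_job(): hands the job in, once; it reports no verdict.
The state is a dict: "t": time; "qpos": joint angles; "qvel": joint speeds; "joint_torque": joint torques, N m; "ee_pos": TCP position; "orientation": TCP orientation; "ft_force": force on the tool from outside, world axes, zero at the start; "moment": the same for the moment, N m; "width": finger opening in mm.
Only numpy, scipy, OpenCV 4.12 (cv2) and the standard library are available. Lean on these libraries where they do the work, as an engineer would, in place of code of your own. Each camera call takes 0.05 s, during which the arm holds its last target.

## Working session

There is one attempt and no reset: what is moved stays moved. The work goes in short steps, Python scripts to look and compute and a tool call to move; the robot and the scene stay as the last step left them, time stands still between calls to the robot, and variables do not carry over. Pictures are saved under pics/ and viewed, and the job is handed in when it is done.

Besides the shell and the picture viewer there is one more tool, called after ">>>" as a command line: name --argument value ..., lists and objects as JSON in quotes. jog_arm: Moves the arm, as the interface text tells. Its arguments: {"type":"object","properties":{"steps":{"type":"array","items":{"type":"object","properties":{"turn":{"type":"array","items":{"type":"number"}},"dp":{"type":"array","items":{"type":"number"}},"claw":{"type":"number"}}}}},"required":["steps"]}

```bash
mkdir -p pics
cat > h.py <<'E'
import numpy as np, cv2
from workcell import ctrl
def cap(n):
    d=ctrl.get_image(n); np.savez('%s.npz'%n,**{k:np.array(v) for k,v in d.items()}); return d
def load(n): return dict(np.load('%s.npz'%n))
def K(d):
    f=240/np.tan(np.radians(float(d['fovy']))/2); return np.array([[f,0,float(d['cx'])],[0,f,float(d['cy'])],[0,0,1]])
def cloud(d):
    h,w=d['range_z'].shape; u,v=np.meshgrid(np.arange(w),np.arange(h))
    p=cv2.undistortPoints(np.stack([u,v],-1).reshape(-1,1,2).astype(np.float64),K(d),d['dist_coeffs'].astype(float)).reshape(h,w,2)
    z=d['range_z'][...,None].astype(float); c=np.concatenate([p*z,z],-1)
    T=np.linalg.inv(d['camera_from_world']); return c@T[:3,:3].T+T[:3,3]
def ray(d,uv,z):
    p=cv2.undistortPoints(np.array(uv,float).reshape(-1,1,2),K(d),d['dist_coeffs'].astype(float)).reshape(-1,2)
    T=np.linalg.inv(d['camera_from_world']); r=np.c_[p,np.ones(len(p))]@T[:3,:3].T; o=T[:3,3]
    return o+r*((z-o[2])/r[:,2])[:,None]
def proj(d,P):
    M=d['camera_from_world'];P=np.atleast_2d(np.array(P,float))
    return cv2.projectPoints(P,cv2.Rodrigues(M[:3,:3])[0],M[:3,3],K(d),d['dist_coeffs'].astype(float))[0].reshape(-1,2)
def save(d,name,crop=None,s=1):
    im=d['img'][...,::-1]
    if crop: u0,v0,u1,v1=crop; im=im[v0:v1,u0:u1]
    cv2.imwrite('pics/'+name,cv2.resize(im,None,fx=s,fy=s,interpolation=cv2.INTER_CUBIC))
E
python3 - <<'E'
from h import *
o=ctrl.get_obs(); print({k:np.round(v,3) for k,v in o.items()})
for n in('side','top'):
    d=cap(n); save(d,n+'0.png'); print(n,d['fovy'],d['cx'],d['cy'],d['dist_coeffs']); print(np.linalg.inv(d['camera_from_world']).round(3)); print((d['range_z']==0).mean())
E
```

```text
{'t': np.float64(0.0), 'qpos': array([-1.206,  0.424,  1.631, -0.   ,  1.089, -0.019]), 'qvel': array([ 0.002, -0.001, -0.   , -0.001,  0.002,  0.   ]), 'joint_torque': array([ 1.0000e-03, -5.4461e+01, -2.7367e+01,  6.4000e-02,  2.3000e-02,
       -0.0000e+00]), 'ee_pos': array([ 233.867, -579.014,  221.919]), 'orientation': array([-1.366,  0.923, -0.921]), 'ft_force': array([-0.061,  0.406,  0.619]), 'moment': array([-0.043,  0.023,  0.002]), 'width': np.float64(87.552)}
side 44.16046772478241 325.0383645945606 230.65403574952418 [-0.14580935  0.          0.          0.          0.        ]
[[-9.190000e-01 -1.790000e-01  3.500000e-01  4.507600e+01]
 [-3.930000e-01  4.390000e-01 -8.080000e-01  1.141068e+03]
 [-9.000000e-03 -8.800000e-01 -4.740000e-01  7.707370e+02]
 [ 0.000000e+00  0.000000e+00  0.000000e+00  1.000000e+00]]
0.004029947916666667
top 43.70155952175483 318.03587489109054 243.41488938238928 [-0.01687555  0.          0.          0.          0.        ]
[[ 1.300000e-02 -9.990000e-01  4.200000e-02  4.790510e+02]
 [-1.000000e+00 -1.300000e-02  1.500000e-02 -1.417000e+00]
 [-1.500000e-02 -4.200000e-02 -9.990000e-01  1.544351e+03]
 [ 0.000000e+00  0.000000e+00  0.000000e+00  1.000000e+00]]
0.003997395833333334
```

View pics/top0.png

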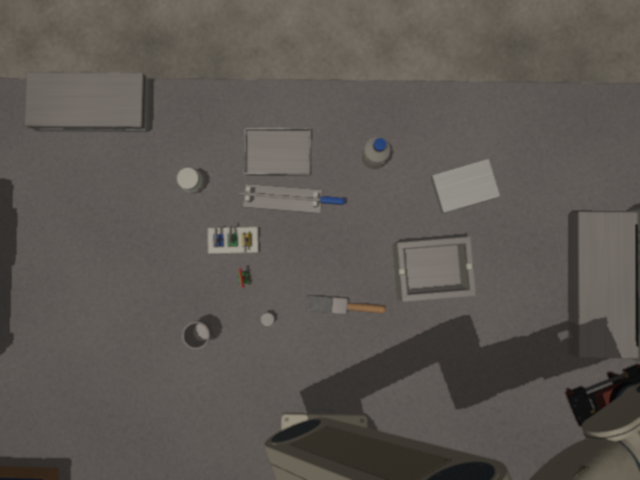

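View pics/side0.png

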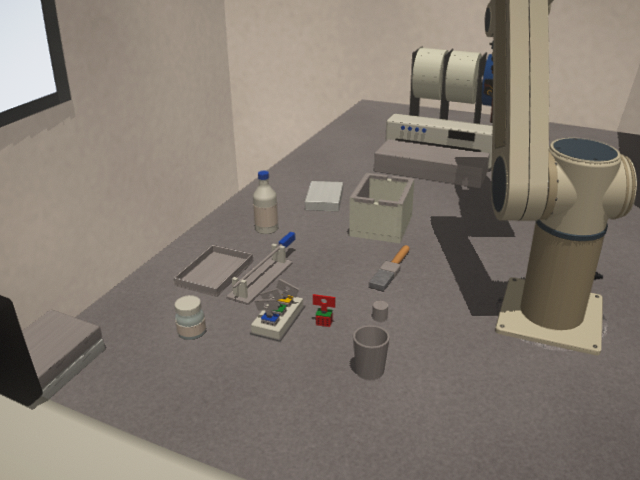

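Run:
```python
from h import *
t=load('top');s=load('side')
save(t,'t1.png',(180,170,380,300),4)
save(t,'t2.png',(380,220,500,310),6)
save(s,'s1.png',(220,220,350,340),5)
save(s,'s2.png',(330,160,430,250),6)
```

```text
(no output)
```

View pics/t1.png

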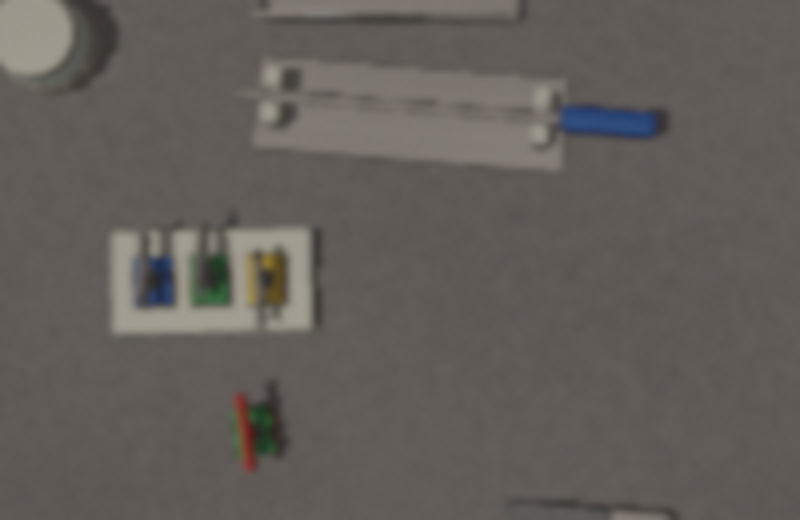

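View pics/t2.png

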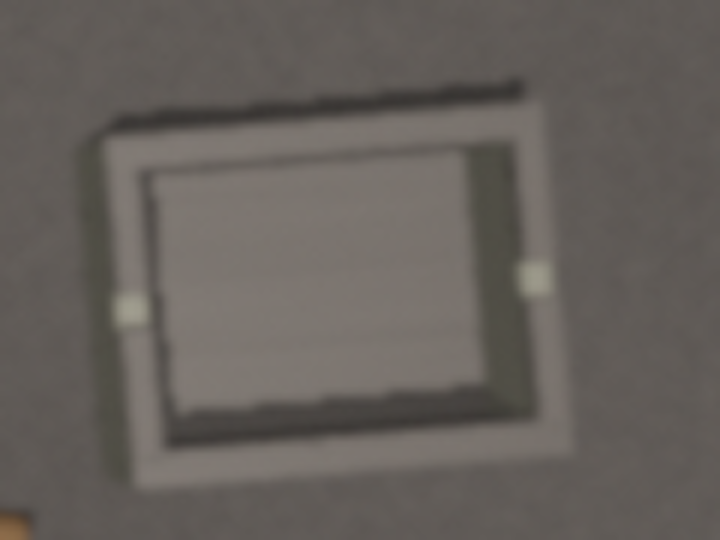

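View pics/s1.png

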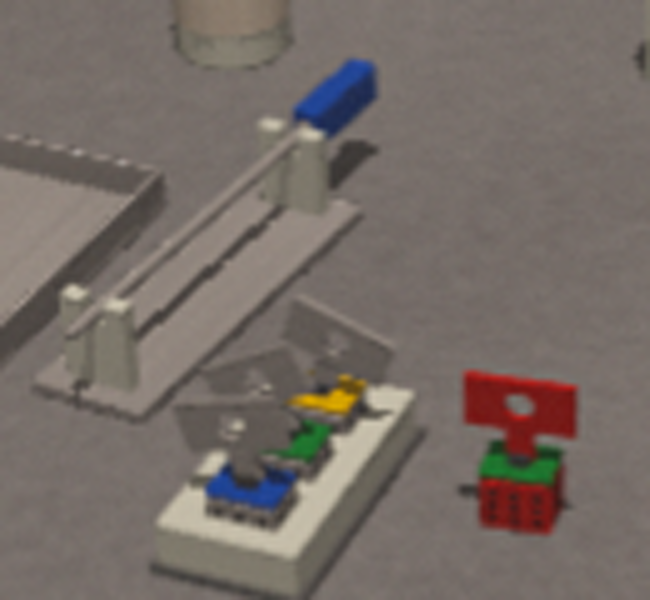

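View pics/s2.png

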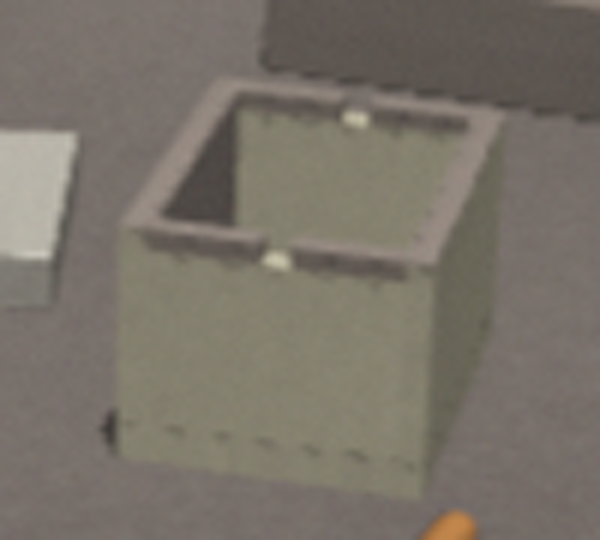

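```bash
cat >> h.py <<'E'
def mask(d,name):
    hsv=cv2.cvtColor(d['img'],cv2.COLOR_RGB2HSV);h,s,v=cv2.split(hsv)
    r={'blue':(h>105)&(h<130)&(s>120),'green':(h>45)&(h<85)&(s>100),'yellow':(h>18)&(h<32)&(s>120),'white':(s<45)&(v>135)}[name]
    return r
def rect(P):
    (c,sz,a)=cv2.minAreaRect(P[:,:2].astype(np.float32)); return np.round(c,1),np.round(sz,1),round(a,2)
E
python3 - <<'E'
from h import *
for n in('top','side'):
    d=load(n);c=cloud(d)
    for m in('blue','green','yellow','white'):
        k=mask(d,m).astype(np.uint8); N,L,S,C=cv2.connectedComponentsWithStats(k)
        for i in range(1,N):
            if S[i,4]<6: continue
            P=c[L==i]; P=P[np.linalg.norm(P,axis=1)<1500]
            if len(P)<4: continue
            print(n,m,S[i],C[i].round(1),np.median(P,0).round(1),rect(P),'z',np.percentile(P[:,2],[5,50,95]).round(0))
E
```

```text
top blue [374 139  11  12 104] [379.2 144.1] [ 768.5 -118.2  169.2] (array([ 768.3, -118.5]), array([24.5, 24.1]), 5.52) z [164. 169. 173.]
top blue [321 197  23   7 132] [331.9 200. ] [650.7 -11.8  55.4] (array([650.8, -11.6]), array([55.9, 14.6]), 85.82) z [49. 55. 61.]
top blue [218 235   4  10  28] [219.9 239.4] [549.2 270.2  35.6] (array([549.1, 270.8]), array([22.9,  9.8]), 0.06) z [33. 36. 43.]
top blue [  0 479   9   1   9] [  4. 479.] [-39.4 771.9  97.9] (array([-39.6, 770.8]), array([16.4,  3.2]), 89.26) z [ 94.  98. 103.]
top green [232 240   5   5  14] [234.  242.7] [540.9 234.5  34.4] (array([541.5, 234. ]), array([ 7.4, 12.4]), 47.26) z [30. 34. 37.]
top green [243 273   5  10  22] [245.5 276.7] [459.  204.1  27.6] (array([454.7, 204.3]), array([24.,  9.]), 13.97) z [23. 28. 35.]
top yellow [245 234   6  12  47] [248.2 238.8] [553.6 198.2  36.9] (array([550.2, 198. ]), array([28.5,  9.7]), 8.41) z [31. 37. 45.]
top yellow [626 375   3   3   6] [626.8 376.2] [ 269.7 -612.2  319.1] (array([ 269.1, -611.5]), array([5.5, 1.8]), 19.39) z [313. 319. 323.]
top yellow [591 410 
[... 8294 characters left out ...]
 [-2. -1.  1.]
side white [ 69 345   3   4   9] [ 70.  346.2] [837.3 545.5  60.8] (array([838.6, 546. ]), array([4.5, 8.9]), 43.07) z [59. 61. 63.]
side white [544 344   9   6  17] [548.1 346.6] [ -4.6 115.4  -0.7] (array([ -4.3, 115.6]), array([ 9. , 21.6]), 65.38) z [-2. -1.  2.]
side white [ 38 349  30  27  62] [ 52.7 361.6] [835.4 595.4  61.6] (array([836.4, 594.2]), array([81.3,  9. ]), 89.13) z [59. 62. 64.]
side white [ 79 355   5   4   6] [ 81.  356.5] [831.5 533.4  28.1] (array([832.3, 534. ]), array([9.4, 5. ]), 71.59) z [26. 28. 30.]
side white [    0   395   243    85 11358] [ 83.2 449.2] [344.3 936.5 419.4] (array([222.8, 981.5]), array([143.5, 455.7]), 65.57) z [416. 419. 421.]
```

Run:
```python
from h import *
t=load('top');s=load('side')
for n,d in(('top',t),('side',s)):
    c=cloud(d); v=d['img'].min(2)
    box=(slice(220,262),slice(200,266)) if n=='top' else (slice(285,345),slice(240,312))
    k=np.zeros(v.shape,np.uint8); P=c[box]; 
    k[box]=((P[...,2]>17)&(P[...,2]<100)&(P[...,1]>150)).astype(np.uint8) if 0 else ((P[...,2]>17)&(P[...,2]<29)).astype(np.uint8)
    k=cv2.morphologyEx(k,cv2.MORPH_OPEN,np.ones((3,3)))
    ys,xs=np.nonzero(k); W=ray(d,np.c_[xs,ys],24); print(n,len(xs),rect(W))
    kk=np.zeros(v.shape,np.uint8); kk[box]=mask(d,'white')[box]
    N,L,S,C=cv2.connectedComponentsWithStats(kk); i=1+S[1:,4].argmax(); ys,xs=np.nonzero(L==i); W=ray(d,np.c_[xs,ys],24); print(' white',rect(W))
im=np.vstack([cv2.resize(t['img'][220:265,200:266,::-1],(660,450),interpolation=cv2.INTER_CUBIC)]);cv2.imwrite('pics/t3.png',im)
cv2.imwrite('pics/s3.png',cv2.resize(s['img'][270:325,245:305,::-1],None,fx=10,fy=10,interpolation=cv2.INTER_CUBIC))
```

```text
top 577 (array([549.4, 240.1]), array([ 63.7, 125.3]), 2.3)
 white (array([549.9, 241.6]), array([ 63.6, 122.9]), 1.22)
side 638 (array([578.9, 252.2]), array([147.9, 133.1]), 10.28)
 white (array([548.8, 239.8]), array([ 65.7, 130.4]), 1.37)
```

View pics/t3.png

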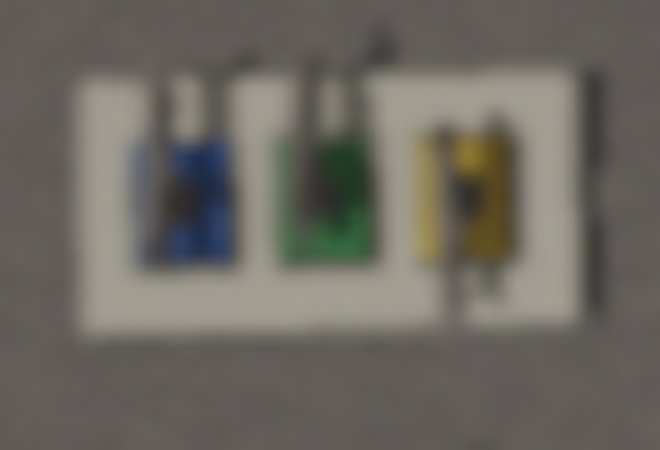

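View pics/s3.png

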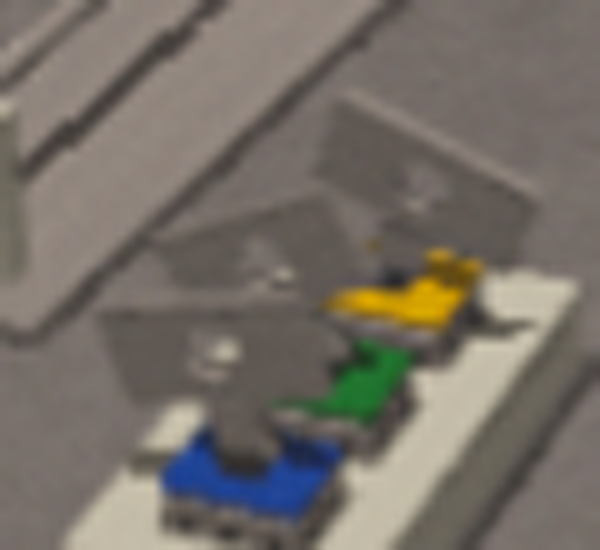

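```bash
cat >> h.py <<'E'
def rayplane(d,uv,P0,n):
    p=cv2.undistortPoints(np.array(uv,float).reshape(-1,1,2),K(d),d['dist_coeffs'].astype(float)).reshape(-1,2)
    T=np.linalg.inv(d['camera_from_world']); r=np.c_[p,np.ones(len(p))]@T[:3,:3].T; o=T[:3,3]
    return o+r*(((P0-o)@n)/(r@n))[:,None]
E
python3 - <<'E'
from h import *
s=load('side');t=load('top')
C=np.array([549.4,240.5,0]); a=0.03; ex=np.array([np.cos(a),np.sin(a),0]); ey=np.array([-np.sin(a),np.cos(a),0])
px={'blue':(36,[(218,355),(100,315),(130,400),(320,300)]),'green':(0,[(265,262),(155,245),(325,195),(365,270)]),'yellow':(-36,[(425,190),(345,95),(540,190),(515,265),(315,165)])}
for k,(y,u) in px.items():
    uv=[(245+a_/10-.45,270+b_/10-.45) for a_,b_ in u]
    W=rayplane(s,uv,C+ey*(y+2),ey)
    X=(W-C)@ex; print(k,[(round(x,1),round(z,1)) for x,z in zip(X,W[:,2])], 'r',np.hypot(X[0],W[0,2]-38).round(1),'a',np.arctan2(X[0],W[0,2]-38).round(3))
# top: lid centres predicted
for y in(-36,0,36): print(proj(t,C+ey*y+[0,0,36]),proj(s,C+ey*y+[0,0,36]))
c=cloud(t)
# hole / plate points from depth
for n,d in(('side',s),('top',t)):
    c=cloud(d); q=(c-C); X=q@ex;Y=q@ey; k=(abs(X)<45)&(abs(Y)<60)&(c[...,2]>46)&(c[...,2]<85)
    for y in(-36,0,36):
        m=k&(abs(Y-y)<12); print(n,y,m.sum(),[np.round([X[m].mean(),X[m].min(),X[m].max(),Y[m].mean(),c[m][:,2].mean()],1) if m.sum() else 0])
E
```

```text
blue [(np.float64(3.7), np.float64(64.0)), (np.float64(30.7), np.float64(67.2)), (np.float64(25.3), np.float64(47.0)), (np.float64(-20.6), np.float64(83.8))] r 26.2 a 0.142
green [(np.float64(10.6), np.float64(62.2)), (np.float64(36.7), np.float64(60.1)), (np.float64(-4.5), np.float64(82.8)), (np.float64(-12.8), np.float64(66.0))] r 26.4 a 0.413
yellow [(np.float64(-10.0), np.float64(62.8)), (np.float64(7.9), np.float64(82.9)), (np.float64(-37.1), np.float64(69.2)), (np.float64(-30.5), np.float64(48.3)), (np.float64(16.1), np.float64(63.0))] r 26.7 a -0.383
[[245.88494646 239.31476209]] [[283.76790153 297.39900737]]
[[231.68984498 239.56018918]] [[276.63922541 306.44431574]]
[[217.50924727 239.8054673 ]] [[269.18662292 315.89887809]]
side -36 213 [array([ -9.4, -34.8,  17.3, -36.2,  62.8])]
side 0 173 [array([  8.6, -15.2,  36.2,   0.1,  64.4])]
side 36 227 [array([  4.7, -20.5,  32.3,  36.4,  63.2])]
top -36 61 [array([ -8.5, -33. ,  17. , -37.4,  68.3])]
top 0 62 [array([ 11.5, -12.6,  38. ,  -1.5,  65.5])]
top 36 73 [array([  5.2, -19. ,  32.9,  34.5,  67.4])]
```

Run:
```python
from h import *
o=ctrl.get_obs();R=cv2.Rodrigues(o['orientation'])[0];print(R.round(3),o['ee_pos'])
for yaw in(-.07,):
    for sgn in(1,-1):
        x=sgn*np.array([np.cos(yaw),np.sin(yaw),0]);y=np.array([0,0,-1.]);z=np.cross(x,y)
        T=np.c_[x,y,z]; rv=cv2.Rodrigues(T@R.T)[0].ravel(); print(sgn,rv,rv/np.pi)
```

```text
[[ 0.374 -0.     0.927]
 [-0.927  0.001  0.374]
 [-0.001 -1.     0.   ]] [ 233.86350158 -579.06726271  222.00654288]
1 [-8.51759014e-04 -1.14068680e-03  1.11700793e+00] [-2.71123315e-04 -3.63091885e-04  3.55554668e-01]
-1 [-1.29191506e-03  9.64682241e-04 -2.02458419e+00] [-4.11229336e-04  3.07067894e-04 -6.44445162e-01]
```

>>> jog_arm --steps '[{"dp":[0.3,0.45,0],"turn":[0,0,0.022],"claw":1},{"dp":[0.65,0.9,0],"turn":[0,0,0.045],"claw":1},{"dp":[0.65,0.9,0],"turn":[0,0,0.045],"claw":1}]'

```text
t: 0.35
ee_pos: [287.6, -502.6, 221.1]
orientation: [-1.411, 0.813, -0.807]
ft_force: [-0.4, 0.9, -0.6]
width: 87.8
```

>>> jog_arm --steps '[{"dp":[0.3,0.45,0],"turn":[0,0,0.022],"claw":1},{"dp":[0.65,0.9,0],"turn":[0,0,0.045],"claw":1},{"dp":[0.65,0.9,0],"turn":[0,0,0.045],"claw":1}]'

```text
t: 0.6
ee_pos: [341.2, -426.9, 220.7]
orientation: [-1.45, 0.701, -0.693]
ft_force: [-0.8, 0.2, -0.6]
width: 87.9
```

>>> jog_arm --steps '[{"dp":[0.37,0.5,0],"turn":[0,0,0.027],"claw":1},{"dp":[0.75,1.0,0],"turn":[0,0,0.053],"claw":1},{"dp":[0.75,1.0,0],"turn":[0,0,0.053],"claw":1}]'

```text
t: 0.85
ee_pos: [402.6, -344.5, 220.6]
orientation: [-1.49, 0.57, -0.561]
ft_force: [0.6, -0.1, -0.1]
width: 88.0
```

>>> jog_arm --steps '[{"dp":[0.37,0.5,0],"turn":[0,0,0.027],"claw":1},{"dp":[0.75,1.0,0],"turn":[0,0,0.053],"claw":1},{"dp":[0.75,1.0,0],"turn":[0,0,0.053],"claw":1}]'

```text
t: 1.1
ee_pos: [464.4, -262.2, 220.6]
orientation: [-1.521, 0.437, -0.428]
ft_force: [-0.6, -0.2, -0.1]
width: 88.1
```

>>> jog_arm --steps '[{"dp":[0.37,0.5,0],"turn":[0,0,0.027],"claw":1},{"dp":[0.75,1.0,0],"turn":[0,0,0.053],"claw":1},{"dp":[0.75,1.0,0],"turn":[0,0,0.053],"claw":1}]'

```text
t: 1.35
ee_pos: [526.5, -179.7, 220.6]
orientation: [-1.544, 0.303, -0.295]
ft_force: [-0.4, 0.3, -0.0]
width: 88.2
```

>>> jog_arm --steps '[{"dp":[0.37,0.5,0],"turn":[0,0,0.027],"claw":1},{"dp":[0.75,1.0,0],"turn":[0,0,0.053],"claw":1},{"dp":[0.75,1.0,0],"turn":[0,0,0.053],"claw":1}]'

```text
t: 1.6
ee_pos: [589.0, -97.1, 220.7]
orientation: [-1.559, 0.168, -0.161]
ft_force: [-0.7, -0.0, -0.4]
width: 87.5
```

```bash
cat >> h.py <<'E'
def st(yaw=None):
    o=ctrl.get_obs();R=cv2.Rodrigues(o['orientation'])[0]
    print('t',round(o['t'],2),'pos',o['ee_pos'].round(1),'F',o['ft_force'].round(2),'M',o['moment'].round(3),'w',round(o['width'],1),'jaw yaw',np.arctan2(R[1,0],R[0,0]).round(4),'x.z',R[2,0].round(3),'z',R[:,2].round(3))
    if yaw is not None:
        x=np.array([np.cos(yaw),np.sin(yaw),0]);y=np.array([0,0,-1.]);T=np.c_[x,y,np.cross(x,y)]
        print(' turn/pi',(cv2.Rodrigues(T@R.T)[0].ravel()/np.pi).round(4))
    return o
E
python3 -c "
from h import *
o=st(-.07); print((np.array([651.2,-5.6,27])-o['ee_pos'])/80)"
```

```text
t 1.6 pos [589.  -97.1 220.7] F [-0.67 -0.03 -0.4 ] M [-0.052 -0.049 -0.048] w 87.5 jaw yaw -0.2103 x.z -0.005 z [0.209 0.978 0.005]
 turn/pi [-0.0019 -0.0014  0.0447]
[ 0.77771993  1.14394398 -2.42064938]
```

>>> jog_arm --steps '[{"dp":[0.39,0.5,0],"turn":[-0.001,-0.001,0.022],"claw":1},{"dp":[0.78,1.0,0],"turn":[-0.002,-0.001,0.045],"claw":1},{"dp":[0.78,1.0,-0.3],"turn":[-0.002,-0.001,0.045],"claw":1},{"dp":[0.78,1.0,-0.6],"turn":[-0.002,-0.001,0.045],"claw":1},{"dp":[0.78,1.0,-0.9],"turn":[-0.002,-0.001,0.045],"claw":1},{"dp":[0.78,1.0,-0.9],"turn":[-0.002,-0.001,0.045],"claw":1}]'

```text
t: 2.1
ee_pos: [648.5, -16.9, 143.4]
orientation: [-1.571, 0.062, -0.047]
ft_force: [-1.0, 0.2, 0.3]
width: 87.5
```

```bash
python3 -c "
from h import *
o=st(-.07); print((np.array([651.2,-5.6,27])-o['ee_pos'])/80)
d=cap('top');save(d,'t4.png',(200,140,420,300),3.6);d=cap('side');save(d,'s4.png',(200,160,400,320),4)"
```

```text
t 2.1 pos [648.5 -16.9 143.4] F [-1.    0.2   0.28] M [-0.071 -0.008  0.075] w 87.5 jaw yaw -0.069 x.z -0.009 z [ 0.069  0.998 -0.001]
 turn/pi [ 0.0001 -0.003  -0.0003]
[ 0.03425686  0.14143074 -1.45503145]
```

View pics/s4.png

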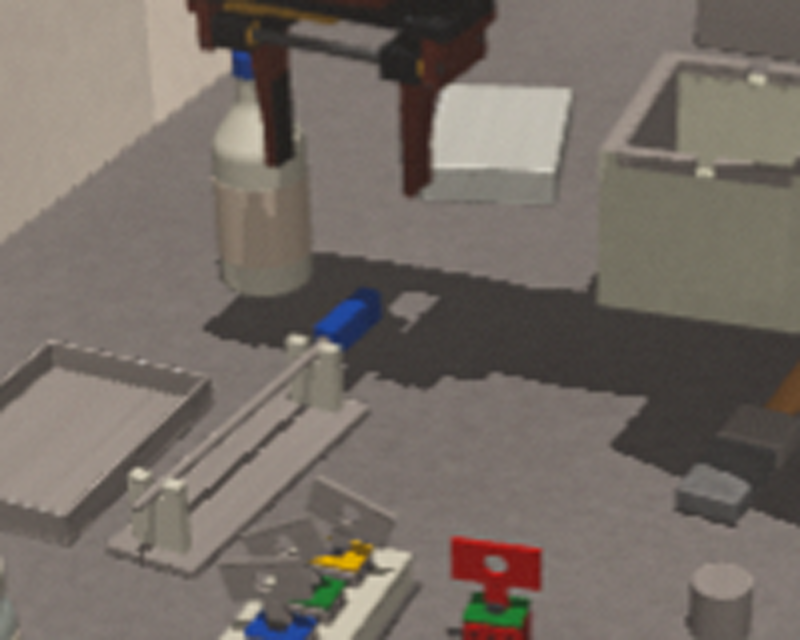

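View pics/t4.png

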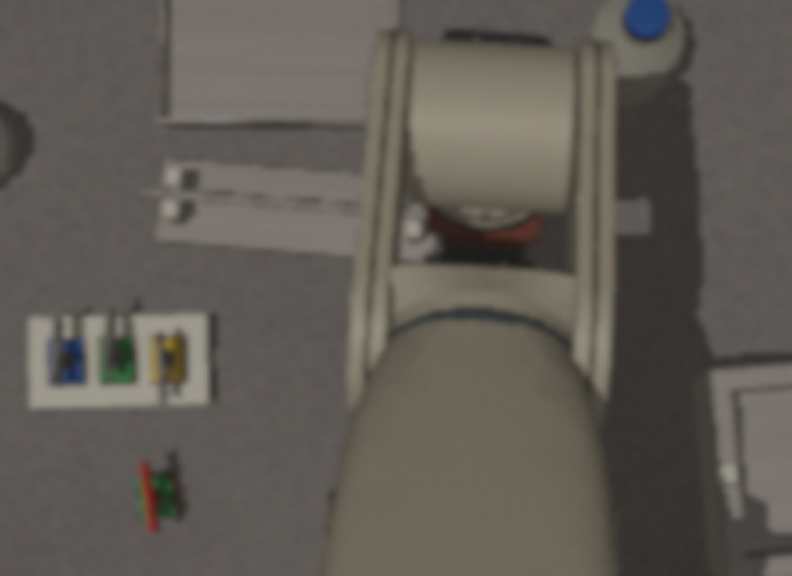

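```bash
python3 -c "
from h import *
d=load('top');c=cloud(d)
k=(c[...,2]>190)&(c[...,0]>600)
P=c[k];print(P.min(0),P.max(0))
k2=k&(np.hypot(c[...,0]-768,c[...,1]+118)<60);print(k2.sum(), c[k2].min(0) if k2.sum() else '')
k3=k&(c[...,1]<-60);print(c[k3][:,2].min(),c[k3].min(0),c[k3].max(0))
s=load('side');c=cloud(s);k=(c[...,2]>175)&(np.hypot(c[...,0]-650,c[...,1]+10)<200);P=c[k]
for y in range(-150,120,20):
  m=abs(P[:,1]-y)<10
  if m.sum(): print(y,P[m].min(0).round(),P[m].max(0).round())
"
```

```text
[600.01931193 -78.37157455 233.73041526] [739.43330602  45.38771282 543.68236425]
0 
443.64913545130526 [600.17697055 -78.37157455 443.64913545] [694.19443656 -60.01173575 542.95362855]
-70 [536. -73. 413.] [635. -60. 481.]
-50 [533. -60. 226.] [733. -40. 485.]
-30 [451. -40. 175.] [739. -20. 551.]
-10 [450. -20. 175.] [738.  -0. 585.]
10 [452.   0. 178.] [738.  20. 609.]
30 [453.  20. 230.] [701.  40. 633.]
50 [457.  40. 410.] [698.  54. 636.]
```

>>> jog_arm --steps '[{"dp":[0.03,0.14,-0.25],"turn":[0,-0.003,0],"claw":1},{"dp":[0.03,0.14,-0.6],"turn":[0,-0.003,0],"claw":1},{"dp":[0.03,0.14,-0.9],"turn":[0,-0.003,0],"claw":1},{"dp":[0.03,0.14,-0.9],"turn":[0,-0.003,0],"claw":1},{"dp":[0.03,0.14,-0.9],"turn":[0,-0.003,0],"claw":1}]'

```text
t: 2.62
ee_pos: [653.6, -6.9, 76.7]
orientation: [-1.57, 0.051, -0.06]
ft_force: [0.2, 0.5, 0.6]
width: 87.9
```

```bash
python3 -c "
from h import *
o=st(-.07); print((np.array([651.2,-5.6,27])-o['ee_pos'])/80)"
```

```text
t 2.62 pos [653.6  -6.9  76.7] F [0.16 0.49 0.6 ] M [-0.011 -0.107  0.003] w 87.9 jaw yaw -0.0708 x.z 0.006 z [ 0.071  0.997 -0.   ]
 turn/pi [0.0002 0.0019 0.0002]
[-0.03010245  0.01672164 -0.62180589]
```

>>> jog_arm --steps '[{"dp":[-0.03,0.015,-0.3],"turn":[0,0.002,0],"claw":1},{"dp":[-0.03,0.015,-0.6],"turn":[0,0.002,0],"claw":1},{"dp":[-0.03,0.015,-0.62],"turn":[0,0.002,0],"claw":1},{"dp":[-0.03,0.015,-0.62],"turn":[0,0.002,0],"claw":1}]'

```text
t: 2.95
ee_pos: [651.7, -6.1, 28.4]
orientation: [-1.571, 0.056, -0.056]
ft_force: [0.1, 0.2, 0.1]
width: 88.1
```

```bash
python3 -c "
from h import *
o=st(-.07); print((np.array([651.2,-5.6,27])-o['ee_pos'])/80)
d=cap('side');save(d,'s5.png',(220,180,340,300),5)"
```

```text
t 2.95 pos [651.7  -6.1  28.4] F [0.05 0.2  0.1 ] M [-0.066 -0.073 -0.003] w 88.1 jaw yaw -0.0713 x.z 0.0 z [ 0.071  0.997 -0.001]
 turn/pi [0.0002 0.     0.0004]
[-0.00666619  0.00582789 -0.01716968]
```

View pics/s5.png

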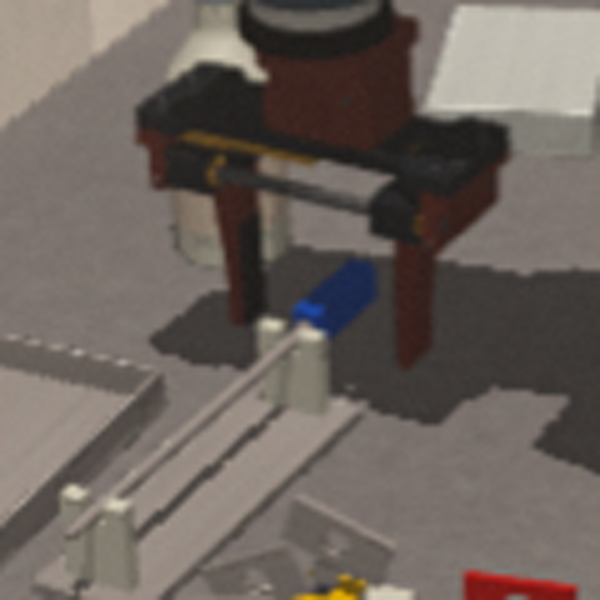

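Fingers straddle the handle (around image (340,300)), clear of the rest. Close.

>>> jog_arm --steps '[{"dp":[0,0.005,-0.015],"claw":0.5},{"dp":[0,0.005,-0.015],"claw":0.2},{"dp":[0,0.005,-0.015],"claw":0.1},{"dp":[0,0.005,-0.015],"claw":0},{"dp":[0,0.005,-0.015],"claw":0},{"dp":[0,0.005,-0.015],"claw":0},{"dp":[0,0.005,-0.015],"claw":0},{"dp":[0,0.005,-0.015],"claw":0},{"dp":[0,0.005,-0.015],"claw":0},{"dp":[0,0.005,-0.015],"claw":0},{"dp":[0,0.005,-0.015],"claw":0},{"dp":[0,0.005,-0.015],"claw":0}]'

```text
invalid input at $.steps[0]: expected keys turn, dp, claw
```

```bash
python3 -c "
from h import *
o=st(-.07)"
```

```text
t 3.0 pos [652.5  -6.   29.2] F [ 0.02 -0.24 -1.17] M [-0.06  -0.043 -0.008] w 87.6 jaw yaw -0.0712 x.z 0.002 z [ 0.071  0.997 -0.001]
 turn/pi [0.0002 0.0006 0.0004]
```

>>> jog_arm --steps '[{"dp":[-0.01,0.005,-0.02],"turn":[0,0,0],"claw":0.5},{"dp":[-0.01,0.005,-0.02],"turn":[0,0,0],"claw":0.2},{"dp":[-0.01,0.005,-0.02],"turn":[0,0,0],"claw":0.1},{"dp":[-0.01,0.005,-0.02],"turn":[0,0,0],"claw":0},{"dp":[-0.01,0.005,-0.02],"turn":[0,0,0],"claw":0},{"dp":[-0.01,0.005,-0.02],"turn":[0,0,0],"claw":0},{"dp":[-0.01,0.005,-0.02],"turn":[0,0,0],"claw":0},{"dp":[-0.01,0.005,-0.02],"turn":[0,0,0],"claw":0}]'

```text
t: 3.67
ee_pos: [651.7, -5.6, 27.6]
orientation: [-1.571, 0.055, -0.057]
ft_force: [-0.2, 0.0, 0.2]
width: 38.2
```

>>> jog_arm --steps '[{"dp":[0,0,0],"turn":[0,0,0],"claw":0},{"dp":[0,0,0],"turn":[0,0,0],"claw":0},{"dp":[0,0,0],"turn":[0,0,0],"claw":0},{"dp":[0,0,0],"turn":[0,0,0],"claw":0}]'

```text
t: 4.0
ee_pos: [651.6, -5.6, 27.5]
orientation: [-1.571, 0.055, -0.057]
ft_force: [-0.6, -0.8, -0.1]
width: 16.2
```

```bash
python3 -c "
from h import *
o=st(-.07)"
```

```text
t 4.0 pos [651.6  -5.6  27.5] F [-0.57 -0.85 -0.08] M [-0.017 -0.12  -0.021] w 16.2 jaw yaw -0.0712 x.z 0.002 z [ 0.071  0.997 -0.001]
 turn/pi [0.0002 0.0005 0.0004]
```

>>> jog_arm --steps '[{"dp":[0,0,0],"turn":[0,0,0],"claw":0},{"dp":[0,0,0],"turn":[0,0,0],"claw":0},{"dp":[0,0,0.1],"turn":[0,0,0],"claw":0},{"dp":[0,0,0.2],"turn":[0,0,0],"claw":0},{"dp":[0,0,0.35],"turn":[0,0,0],"claw":0},{"dp":[0,0,0.5],"turn":[0,0,0],"claw":0},{"dp":[0,0,0.65],"turn":[0,0,0],"claw":0},{"dp":[0,0,0.7],"turn":[0,0,0],"claw":0},{"dp":[0,0,0.7],"turn":[0,0,0],"claw":0},{"dp":[0,0,0.7],"turn":[0,0,0],"claw":0}]'

```text
t: 4.83
ee_pos: [651.8, -5.6, 84.1]
orientation: [-1.571, 0.054, -0.058]
ft_force: [1.0, 0.7, -1.3]
width: 16.3
```

```bash
python3 -c "
from h import *
o=st(.03)
d=cap('top');save(d,'t6.png',(180,140,380,290),4);d=cap('side');save(d,'s6.png',(210,180,350,320),4.2)
"
```

```text
t 4.83 pos [651.8  -5.6  84.1] F [ 1.04  0.75 -1.26] M [-0.078 -0.081  0.018] w 16.3 jaw yaw -0.0712 x.z 0.002 z [ 0.071  0.997 -0.001]
 turn/pi [0.0002 0.0008 0.0322]
```

View pics/s6.png

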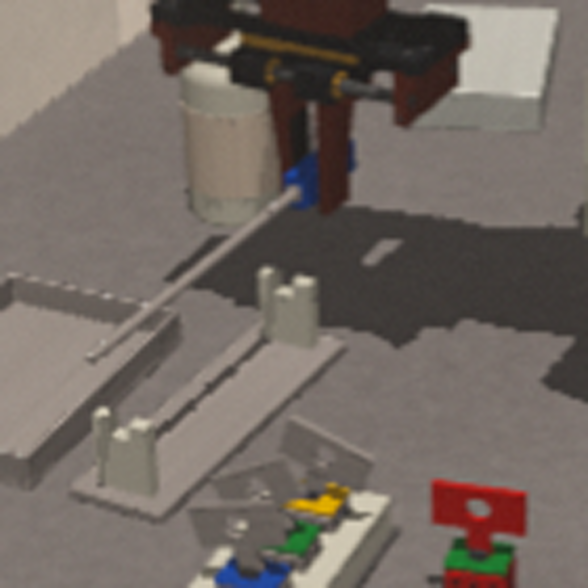

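View pics/t6.png

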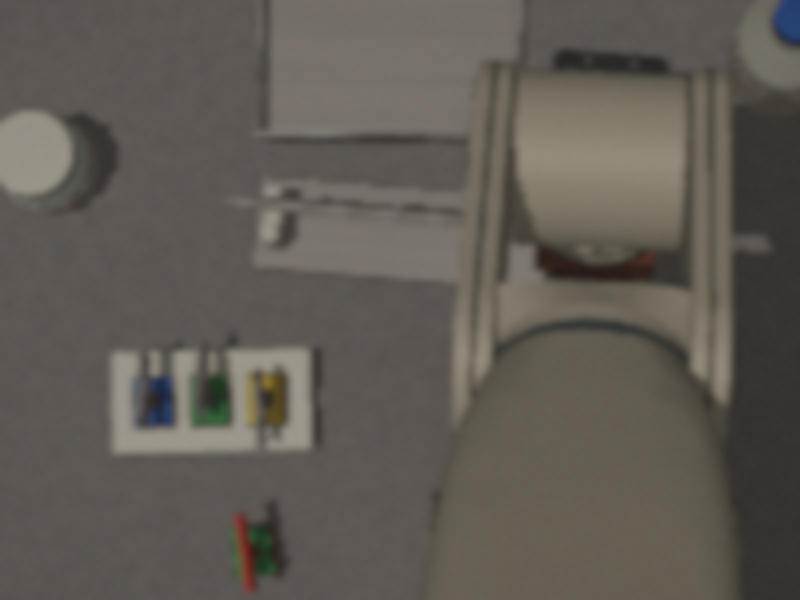

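```bash
cat >> h.py <<'E'
def tri(ut,us):
    t=load('top');s=load('side');Ps=[];q=[]
    for d,u in((t,ut),(s,us)):
        q.append(cv2.undistortPoints(np.array(u,float).reshape(1,1,2),K(d),d['dist_coeffs'].astype(float)).reshape(2,1)); Ps.append(d['camera_from_world'][:3].astype(float))
    X=cv2.triangulatePoints(Ps[0],Ps[1],q[0],q[1]); X=(X[:3]/X[3]).ravel()
    return X,[(proj(d,X)[0]-u).round(2) for d,u in((t,ut),(s,us))]
E
python3 -c "
from h import *
print(tri((237.1,189.6),(231.4,264.6)))
s=load('side');t=load('top')
e=np.array([668.1,222.7,101.6]);print(proj(s,e),proj(t,e))
# rod line points in side: depth cloud
for n,d in(('side',s),('top',t)):
    c=cloud(d);k=(c[...,2]>88)&(c[...,2]<112)&(c[...,0]>640)&(c[...,0]<690)&(c[...,1]>60)&(c[...,1]<230)
    P=c[k];print(n,len(P));
    if len(P)>5: print(np.polyfit(P[:,1],P[:,0],1),np.polyfit(P[:,1],P[:,2],1),P[:,1].min(),P[:,1].max())
"
```

```text
(array([667.77819694, 219.22417118, 100.43032024]), [array([0.07, 0.13]), array([-0.16, -0.02])])
[[230.23585265 264.86594507]] [[235.66940827 189.52019297]]
side 157
[7.33649290e-02 6.48812992e+02] [8.21481292e-04 1.02454348e+02] 62.55059366882847 225.49568266118195
top 170
[7.08609509e-02 6.51821335e+02] [-8.64642382e-03  1.04708752e+02] 78.01238081280144 222.46680157540098
```

>>> jog_arm --steps '[{"dp":[-0.2,-0.1,0],"turn":[0,0,0.01],"claw":0},{"dp":[-0.5,-0.3,0],"turn":[0,0,0.02],"claw":0},{"dp":[-0.8,-0.5,0],"turn":[0,0,0.032],"claw":0},{"dp":[-0.8,-0.5,0],"turn":[0,0,0.032],"claw":0},{"dp":[-0.8,-0.5,0],"turn":[0,0,0.032],"claw":0}]'

```text
t: 5.35
ee_pos: [585.8, -46.2, 82.4]
orientation: [-1.571, -0.021, 0.023]
ft_force: [-0.2, 0.2, -1.5]
width: 15.8
```

```bash
python3 -c "
from h import *
o=st(.03); print((np.array([551,-52,45.3])-o['ee_pos'])/80)"
```

```text
t 5.35 pos [585.8 -46.2  82.4] F [-0.16  0.2  -1.47] M [-0.052 -0.086  0.038] w 15.8 jaw yaw 0.0276 x.z -0.001 z [-0.028  1.    -0.   ]
 turn/pi [ 0.0001 -0.0004  0.0008]
[-0.43468806 -0.072485   -0.46410332]
```

>>> jog_arm --steps '[{"dp":[-0.2,-0.07,0],"turn":[0,0,0.001],"claw":0},{"dp":[-0.43,-0.07,0],"turn":[0,0,0.001],"claw":0},{"dp":[-0.43,-0.07,-0.2],"turn":[0,0,0.001],"claw":0},{"dp":[-0.43,-0.07,-0.4],"turn":[0,0,0.001],"claw":0},{"dp":[-0.43,-0.07,-0.46],"turn":[0,0,0.001],"claw":0},{"dp":[-0.43,-0.07,-0.46],"turn":[0,0,0.001],"claw":0},{"dp":[-0.43,-0.07,-0.46],"turn":[0,0,0.001],"claw":0}]'

```text
t: 5.93
ee_pos: [552.1, -51.5, 45.5]
orientation: [-1.571, -0.023, 0.025]
ft_force: [0.5, -0.3, -1.9]
width: 15.8
```

```bash
python3 -c "
from h import *
o=st(.03); print((np.array([551,-52,45.3])-o['ee_pos'])/80)
d=cap('top');save(d,'t7.png',(195,200,285,260),8);d=cap('side');save(d,'s7.png',(245,250,315,330),7.5)
"
```

```text
t 5.93 pos [552.1 -51.5  45.5] F [ 0.53 -0.28 -1.87] M [-0.122 -0.056 -0.04 ] w 15.8 jaw yaw 0.0309 x.z -0.001 z [-0.031  1.    -0.   ]
 turn/pi [ 0.0001 -0.0004 -0.0003]
[-0.01337131 -0.00622202 -0.00259094]
```

View pics/s7.png

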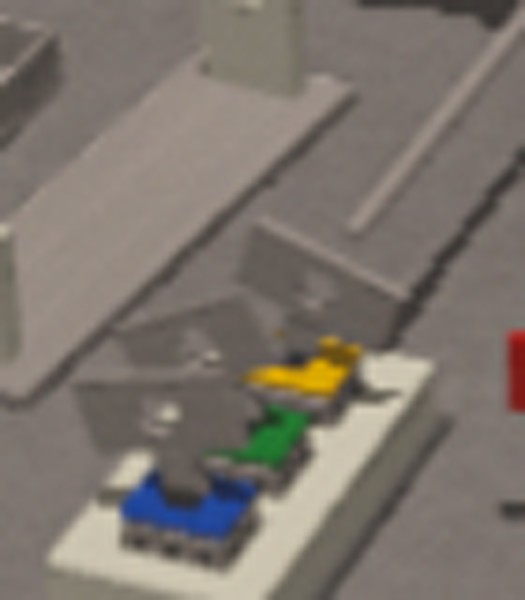

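View pics/t7.png

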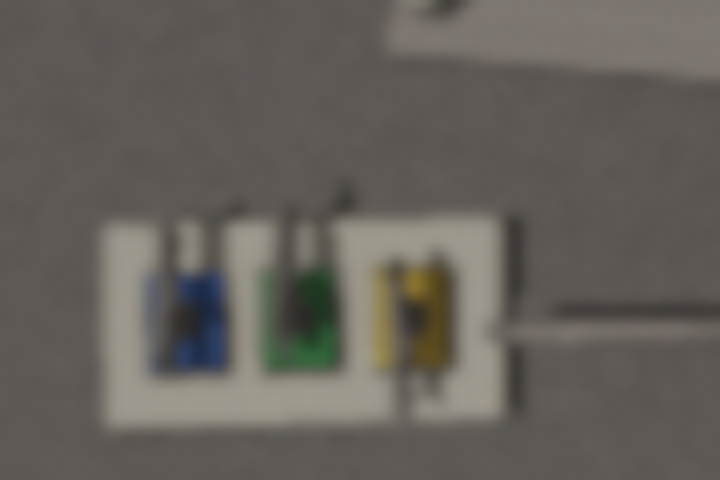

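```bash
python3 -c "
from h import *
a=.03;C=np.array([549.5,240,0]);ex=np.array([np.cos(a),np.sin(a),0]);ey=np.array([-np.sin(a),np.cos(a),0])
o=ctrl.get_obs()
for n in('top','side'):
    d=load(n);c=cloud(d);q=c-C;X=q@ex;Y=q@ey
    k=(abs(X+7)<12)&(Y<-72)&(Y>-165)&(c[...,2]>48)&(c[...,2]<78)
    P=np.c_[X[k],Y[k],c[k][:,2]];print(n,'rod',len(P),'X at -36',np.polyval(np.polyfit(P[:,1],P[:,0],1),-36),np.polyfit(P[:,1],P[:,0],1)[0],'z',np.polyval(np.polyfit(P[:,1],P[:,2],1),-36),'slope',np.polyfit(P[:,1],P[:,2],1)[0])
    v,u=np.nonzero(k);W=rayplane(d,np.c_[u,v],C+[0,0,62.9],np.array([0,0,1.]))-C
    p=np.polyfit(W@ey,W@ex,1);print('   rayplane X@-36',np.polyval(p,-36),p[0])
    for y in(-36,0,36):
        m=(abs(X)<45)&(abs(Y-y)<9)&(c[...,2]>44)&(c[...,2]<90)
        Q=np.c_[X[m],c[m][:,2]]; r=cv2.minAreaRect(Q.astype(np.float32)); print('  lug',y,m.sum(),np.round(r[0],1),np.round(r[1],1),round(r[2],1),'ext',Q.min(0).round(1),Q.max(0).round(1))
s=load('side')
for (u,y) in(((287.1,288.0),-34),):
    W=rayplane(s,[u],C+ey*y,ey)[0];print('hole',(W-C)@ex,W[2])
W=rayplane(s,[(292.3,280.0)],C+np.array([0,0,62.9]),np.array([0,0,1.]))[0];print('tip',(W-C)@ex,(W-C)@ey)
tcp=o['ee_pos'];f=tcp+ey*227-C;print('fk tip',f@ex,f@ey)
"
```

```text
top rod 103 X at -36 -6.474717688079177 0.004472133203999732 z 64.12930715378707 slope -0.004169292333618883
   rayplane X@-36 -6.3958773819145796 0.004518101551440738
  lug -36 61 [-8.  62.2] [49.2 36.2] 14.0 ext [-33.1  46.2] [17.1 83.8]
  lug 0 68 [ 8.1 60.1] [38.  45.5] 49.6 ext [-12.5  44.2] [37.6 84.2]
  lug 36 74 [ 7.3 61.4] [36.1 51.2] 82.0 ext [-19.1  44.4] [33.1 81.9]
side rod 83 X at -36 -8.28441028667859 0.004637743053270592 z 65.2817060008075 slope -0.001973110806342701
   rayplane X@-36 -7.138309693670886 -0.0020107713244815082
  lug -36 217 [-8.2 59.6] [48.5 34.7] 16.7 ext [-35.2  44.3] [17.2 81.4]
  lug 0 175 [ 9.8 58.7] [32.9 52.7] 63.3 ext [-14.5  46.5] [37.4 83.9]
  lug 36 237 [ 5.1 59.5] [33.  50.6] 76.2 ext [-19.6  44.2] [30.9 81. ]
hole -9.99878567646128 63.84851142869866
tip -6.937207693072012 -67.91597066833991
fk tip -5.9067194679347494 -64.60681280978056
```

>>> jog_arm --steps '[{"dp":[-0.02,0.0,0],"turn":[0,0,0],"claw":0},{"dp":[-0.025,0.1,0],"turn":[0,0,0],"claw":0},{"dp":[-0.03,0.25,0],"turn":[0,0,0],"claw":0},{"dp":[-0.03,0.25,0],"turn":[0,0,0],"claw":0},{"dp":[-0.03,0.25,0],"turn":[0,0,0],"claw":0}]'

```text
t: 6.45
ee_pos: [550.0, -30.7, 46.4]
orientation: [-1.571, -0.026, 0.025]
ft_force: [0.2, -0.1, -1.6]
width: 16.0
```

```bash
cat >> h.py <<'E'
A=.03;C=np.array([549.5,240,0]);ex=np.array([np.cos(A),np.sin(A),0]);ey=np.array([-np.sin(A),np.cos(A),0])
def tip():
    o=st(A);R=cv2.Rodrigues(o['orientation'])[0];f=o['ee_pos']+R[:,2]*227-C;print(' tip rack X,Y',(f@ex).round(2),(f@ey).round(2),'axis z',(o['ee_pos'][2]+17.5).round(2));return o
E
python3 -c "
from h import *
tip()
d=cap('side');save(d,'s8.png',(260,265,310,310),12)
"
```

```text
t 6.45 pos [550.  -30.7  46.4] F [ 0.22 -0.1  -1.58] M [-0.088 -0.071  0.018] w 16.0 jaw yaw 0.0325 x.z 0.0 z [-0.032  0.999 -0.   ]
 turn/pi [ 0.0001  0.0001 -0.0008]
 tip rack X,Y -8.23 -43.54 axis z 63.9
```

View pics/s8.png

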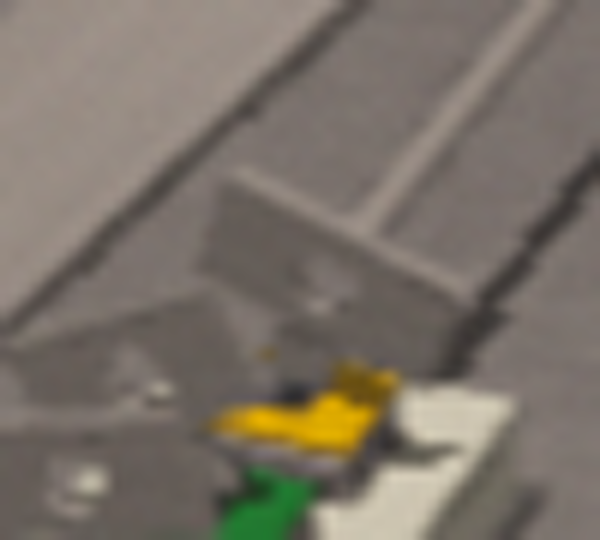

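>>> jog_arm --steps '[{"dp":[0.005,0.01,-0.01],"turn":[0,0,-0.0007],"claw":0},{"dp":[0.005,0.03,-0.013],"turn":[0,0,-0.0007],"claw":0},{"dp":[0.005,0.05,-0.013],"turn":[0,0,-0.0007],"claw":0},{"dp":[0.005,0.05,-0.013],"turn":[0,0,-0.0007],"claw":0}]'

```text
t: 6.83
ee_pos: [550.3, -26.9, 45.2]
orientation: [-1.571, -0.023, 0.023]
ft_force: [0.9, -0.4, -0.9]
width: 15.8
```

```bash
python3 -c "
from h import *
tip()
"
```

```text
t 6.83 pos [550.3 -26.9  45.2] F [ 0.9  -0.4  -0.94] M [-0.061 -0.13  -0.02 ] w 15.8 jaw yaw 0.0298 x.z -0.0 z [-0.03  1.   -0.  ]
 turn/pi [ 0.0002 -0.      0.0001]
 tip rack X,Y -7.15 -39.81 axis z 62.71
```

>>> jog_arm --steps '[{"dp":[-0.003,0.015,0],"turn":[0,0,0],"claw":0},{"dp":[-0.004,0.03,0],"turn":[0,0,0],"claw":0},{"dp":[-0.004,0.045,0],"turn":[0,0,0],"claw":0}]'

```text
t: 7.08
ee_pos: [549.9, -23.3, 45.2]
orientation: [-1.571, -0.023, 0.023]
ft_force: [-0.5, 0.5, -0.9]
width: 16.1
```

```bash
python3 -c "
from h import *
tip()
"
```

```text
t 7.08 pos [549.9 -23.3  45.2] F [-0.52  0.54 -0.87] M [-0.04  -0.107 -0.016] w 16.1 jaw yaw 0.0297 x.z -0.0 z [-0.03  1.   -0.  ]
 turn/pi [ 0.0002 -0.      0.0001]
 tip rack X,Y -7.4 -36.15 axis z 62.68
```

>>> jog_arm --steps '[{"dp":[0,0.015,0],"turn":[0,0,0],"claw":0},{"dp":[-0.001,0.03,0],"turn":[0,0,0],"claw":0},{"dp":[-0.002,0.05,0],"turn":[0,0,0],"claw":0}]'

```text
t: 7.33
ee_pos: [549.8, -19.2, 45.2]
orientation: [-1.571, -0.023, 0.023]
ft_force: [-0.1, 0.4, 0.3]
width: 15.7
```

>>> jog_arm --steps '[{"dp":[0,0.015,0],"turn":[0,0,0],"claw":0},{"dp":[-0.001,0.03,0],"turn":[0,0,0],"claw":0},{"dp":[-0.002,0.05,0],"turn":[0,0,0],"claw":0}]'

```text
t: 7.58
ee_pos: [549.7, -15.1, 45.2]
orientation: [-1.571, -0.023, 0.023]
ft_force: [-0.6, -0.4, -1.0]
width: 15.8
```

```bash
python3 -c "
from h import *
tip()
d=cap('side');save(d,'s9.png',(260,265,310,310),12)
"
```

```text
t 7.58 pos [549.7 -15.1  45.2] F [-0.65 -0.41 -0.96] M [-0.094 -0.109 -0.004] w 15.8 jaw yaw 0.0296 x.z -0.0 z [-0.03  1.   -0.  ]
 turn/pi [ 0.0002 -0.      0.0001]
 tip rack X,Y -7.41 -27.94 axis z 62.73
```

View pics/s9.png

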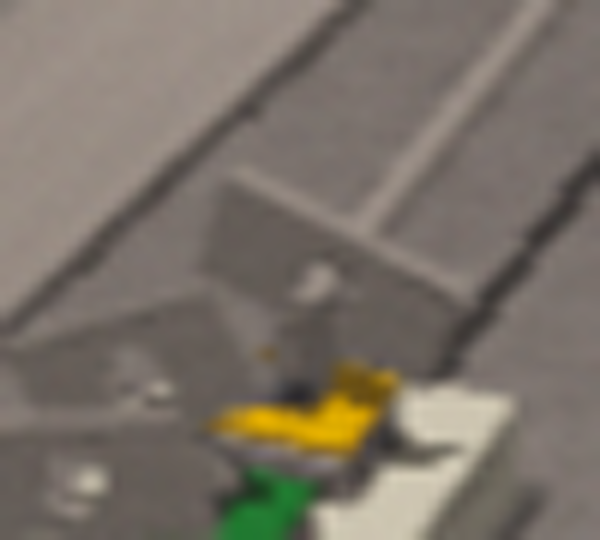

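>>> jog_arm --steps '[{"dp":[-0.001,0.025,0],"turn":[0,0,0],"claw":0},{"dp":[-0.002,0.06,0],"turn":[0,0,0],"claw":0},{"dp":[-0.004,0.1,0],"turn":[0,0,0],"claw":0},{"dp":[-0.005,0.14,0],"turn":[0,0,0],"claw":0},{"dp":[-0.005,0.14,0],"turn":[0,0,0],"claw":0}]'

```text
t: 8.05
ee_pos: [549.2, -3.0, 45.2]
orientation: [-1.571, -0.024, 0.024]
ft_force: [-0.5, -0.6, -1.1]
width: 15.9
```

```bash
python3 -c "
from h import *
tip()
d=cap('side');save(d,'s10.png',(260,265,310,310),12)
"
```

```text
t 8.05 pos [549.2  -3.   45.2] F [-0.5  -0.57 -1.06] M [-0.072 -0.041  0.02 ] w 15.9 jaw yaw 0.0302 x.z -0.0 z [-0.03  1.   -0.  ]
 turn/pi [ 0.0001 -0.0001 -0.0001]
 tip rack X,Y -7.68 -15.89 axis z 62.67
```

View pics/s10.png

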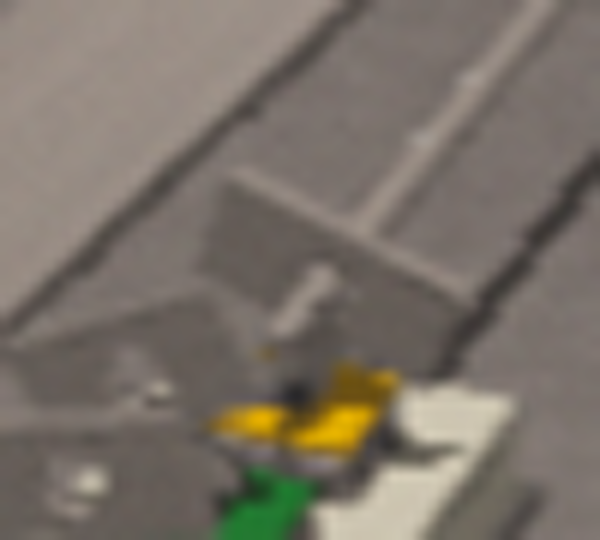

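>>> jog_arm --steps '[{"dp":[0.03,0,0.005],"turn":[0,0,0],"claw":0},{"dp":[0.06,0.002,0.01],"turn":[0,0,0],"claw":0},{"dp":[0.09,0.003,0.01],"turn":[0,0,0],"claw":0},{"dp":[0.12,0.004,0.008],"turn":[0,0,0],"claw":0},{"dp":[0.15,0.005,0.005],"turn":[0,0,0],"claw":0},{"dp":[0.18,0.006,0],"turn":[0,0,0],"claw":0},{"dp":[0.21,0.006,-0.008],"turn":[0,0,0],"claw":0},{"dp":[0.24,0.007,-0.016],"turn":[0,0,0],"claw":0},{"dp":[0.255,0.008,-0.02],"turn":[0,0,0],"claw":0},{"dp":[0.255,0.008,-0.02],"turn":[0,0,0],"claw":0}]'

```text
t: 8.93
ee_pos: [569.9, -2.6, 43.5]
orientation: [-1.571, -0.024, 0.024]
ft_force: [-0.3, -0.3, 0.3]
width: 15.9
```

```bash
python3 -c "
from h import *
tip()
d=cap('side');save(d,'s11.png',(250,265,310,310),12);d=cap('top');save(d,'t11.png',(205,220,275,260),11)
"
```

```text
t 8.93 pos [569.9  -2.6  43.5] F [-0.3  -0.27  0.32] M [-0.04  -0.062  0.034] w 15.9 jaw yaw 0.0302 x.z 0.0 z [-0.03  1.   -0.  ]
 turn/pi [ 0.0001  0.     -0.0001]
 tip rack X,Y 13.06 -16.1 axis z 60.96
```

View pics/s11.png

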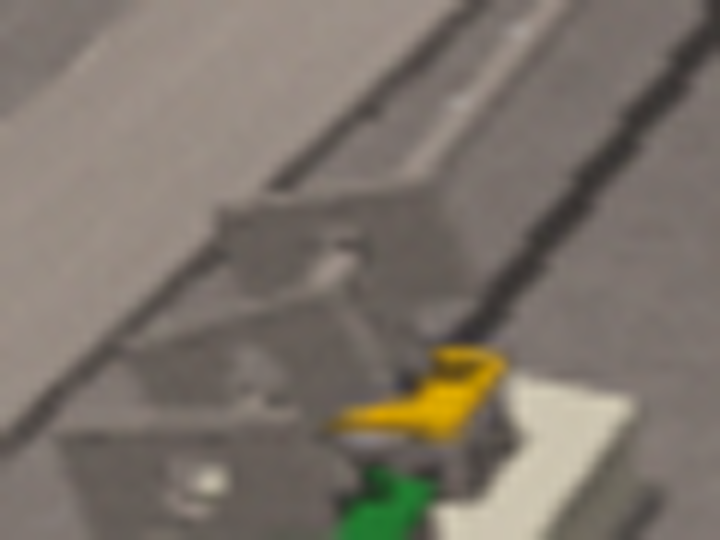

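View pics/t11.png

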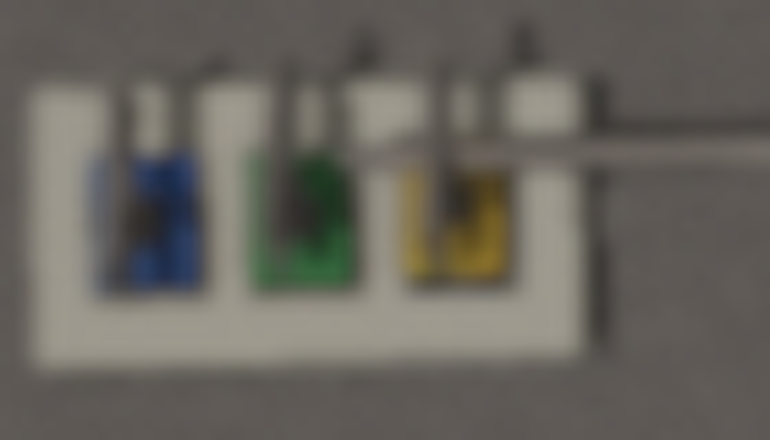

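>>> jog_arm --steps '[{"dp":[-0.001,0.03,0],"turn":[0,0,0],"claw":0},{"dp":[-0.003,0.06,0],"turn":[0,0,0],"claw":0},{"dp":[-0.005,0.09,0],"turn":[0,0,0],"claw":0},{"dp":[-0.006,0.12,0],"turn":[0,0,0],"claw":0},{"dp":[-0.006,0.12,0],"turn":[0,0,0],"claw":0}]'

```text
t: 9.45
ee_pos: [569.1, 7.5, 43.6]
orientation: [-1.571, -0.024, 0.024]
ft_force: [-0.3, 0.2, -1.0]
width: 15.8
```

>>> jog_arm --steps '[{"dp":[0,0.015,0],"turn":[0,0,0],"claw":0},{"dp":[-0.001,0.03,0],"turn":[0,0,0],"claw":0},{"dp":[-0.001,0.04,0],"turn":[0,0,0],"claw":0}]'

```text
t: 9.7
ee_pos: [569.0, 10.9, 43.6]
orientation: [-1.571, -0.024, 0.024]
ft_force: [-0.4, 0.5, -0.1]
width: 15.8
```

```bash
python3 -c "
from h import *
tip()
"
```

```text
t 9.7 pos [569.   10.9  43.6] F [-0.42  0.5  -0.15] M [-0.063 -0.048 -0.055] w 15.8 jaw yaw 0.0307 x.z -0.0 z [-0.031  1.    -0.   ]
 turn/pi [ 0.0001 -0.     -0.0002]
 tip rack X,Y 12.46 -2.6 axis z 61.1
```

>>> jog_arm --steps '[{"dp":[0.001,0.015,-0.001],"turn":[0,0,0],"claw":0},{"dp":[0.001,0.03,-0.001],"turn":[0,0,0],"claw":0},{"dp":[0.001,0.04,-0.001],"turn":[0,0,0],"claw":0}]'

```text
t: 9.95
ee_pos: [569.1, 14.2, 43.5]
orientation: [-1.571, -0.024, 0.024]
ft_force: [-0.1, -0.2, -0.2]
width: 15.8
```

>>> jog_arm --steps '[{"dp":[0.001,0.015,0],"turn":[0,0,0],"claw":0},{"dp":[0.001,0.03,0],"turn":[0,0,0],"claw":0}]'

```text
t: 10.12
ee_pos: [569.2, 16.7, 43.5]
orientation: [-1.571, -0.024, 0.024]
ft_force: [-0.5, -0.5, -0.2]
width: 15.5
```

```bash
python3 -c "
from h import *
tip()
d=cap('side');save(d,'s12.png',(250,265,310,310),12)
"
```

```text
t 10.12 pos [569.2  16.7  43.5] F [-0.49 -0.52 -0.19] M [ 0.007 -0.051  0.017] w 15.5 jaw yaw 0.0307 x.z -0.0 z [-0.031  1.    -0.   ]
 turn/pi [ 0.0001 -0.     -0.0002]
 tip rack X,Y 12.85 3.18 axis z 61.03
```

View pics/s12.png

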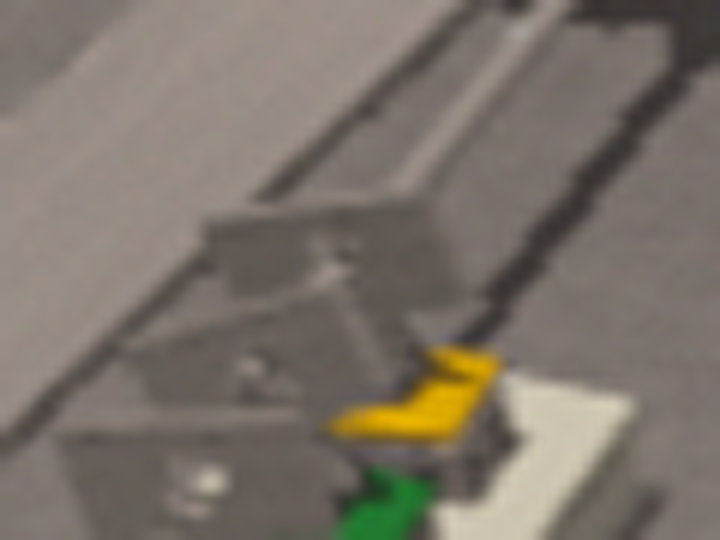

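>>> jog_arm --steps '[{"dp":[0,0.015,0],"turn":[0,0,0],"claw":0},{"dp":[0,0.03,0],"turn":[0,0,0],"claw":0},{"dp":[0,0.045,0],"turn":[0,0,0],"claw":0}]'

```text
t: 10.42
ee_pos: [569.2, 20.6, 43.5]
orientation: [-1.571, -0.024, 0.024]
ft_force: [0.5, -0.4, 0.3]
width: 15.8
```

>>> jog_arm --steps '[{"dp":[-0.001,0.015,0],"turn":[0,0,0],"claw":0},{"dp":[-0.001,0.03,0],"turn":[0,0,0],"claw":0},{"dp":[-0.002,0.045,0],"turn":[0,0,0],"claw":0}]'

```text
t: 10.67
ee_pos: [569.0, 24.3, 43.5]
orientation: [-1.571, -0.024, 0.024]
ft_force: [0.6, -0.8, -0.3]
width: 15.9
```

```bash
python3 -c "
from h import *
tip()
d=cap('side');save(d,'s13.png',(250,265,310,310),12)
"
```

```text
t 10.67 pos [569.   24.3  43.5] F [ 0.59 -0.79 -0.31] M [-0.016 -0.106  0.046] w 15.9 jaw yaw 0.0307 x.z -0.0 z [-0.031  1.    -0.   ]
 turn/pi [ 0.0001 -0.     -0.0002]
 tip rack X,Y 12.88 10.82 axis z 61.01
```

View pics/s13.png

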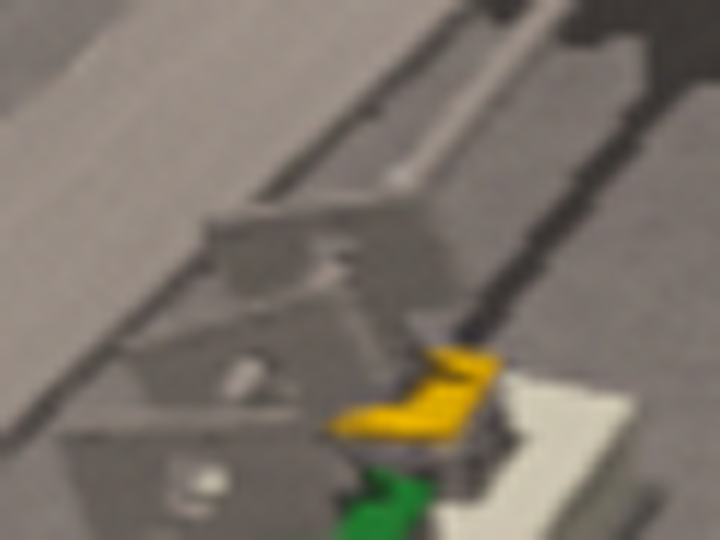

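>>> jog_arm --steps '[{"dp":[-0.001,0.03,0],"turn":[0,0,0],"claw":0},{"dp":[-0.002,0.06,0],"turn":[0,0,0],"claw":0},{"dp":[-0.003,0.09,0],"turn":[0,0,0],"claw":0},{"dp":[-0.003,0.1,0],"turn":[0,0,0],"claw":0},{"dp":[-0.02,0.1,0.006],"turn":[0,0,0],"claw":0},{"dp":[-0.045,0.1,0.014],"turn":[0,0,0],"claw":0},{"dp":[-0.073,0.098,0.023],"turn":[0,0,0],"claw":0},{"dp":[-0.073,0.098,0.023],"turn":[0,0,0],"claw":0},{"dp":[-0.073,0.098,0.023],"turn":[0,0,0],"claw":0}]'

```text
t: 11.47
ee_pos: [563.0, 32.2, 45.4]
orientation: [-1.571, -0.024, 0.024]
ft_force: [0.8, 0.5, -1.2]
width: 15.6
```

```bash
python3 -c "
from h import *
tip()
d=cap('side');save(d,'s14.png',(250,265,310,310),12);d=cap('top');save(d,'t14.png',(205,220,275,260),11)
c=cloud(d);q=c-C;X=q@ex;Y=q@ey
for n in('top','side'):
    d=load(n);c=cloud(d);q=c-C;X=q@ex;Y=q@ey
    m=(abs(X)<45)&(abs(Y-36)<9)&(c[...,2]>44)&(c[...,2]<90);print(n,'blue ext',X[m].min(),X[m].max())
    k=(abs(X-8)<10)&(Y<-60)&(Y>-120)&(c[...,2]>50)&(c[...,2]<72);p=np.polyfit(Y[k],X[k],1);print(' rod X at 36',np.polyval(p,36),'at -60',np.polyval(p,-60),'z',np.median(c[k][:,2]))
"
```

```text
t 11.47 pos [563.   32.2  45.4] F [ 0.77  0.45 -1.23] M [-0.125 -0.156  0.031] w 15.6 jaw yaw 0.0306 x.z -0.0 z [-0.031  1.    -0.   ]
 turn/pi [ 0.0001 -0.     -0.0002]
 tip rack X,Y 7.14 18.94 axis z 62.92
top blue ext -19.26584884456757 32.4241803082516
 rod X at 36 2.794151101073787 at -60 6.26560583102804 z 64.60924946003342
side blue ext -19.665758494488326 31.05197046913606
 rod X at 36 3.6162021709001717 at -60 4.454501365409724 z 64.9209155606593
```

View pics/s14.png

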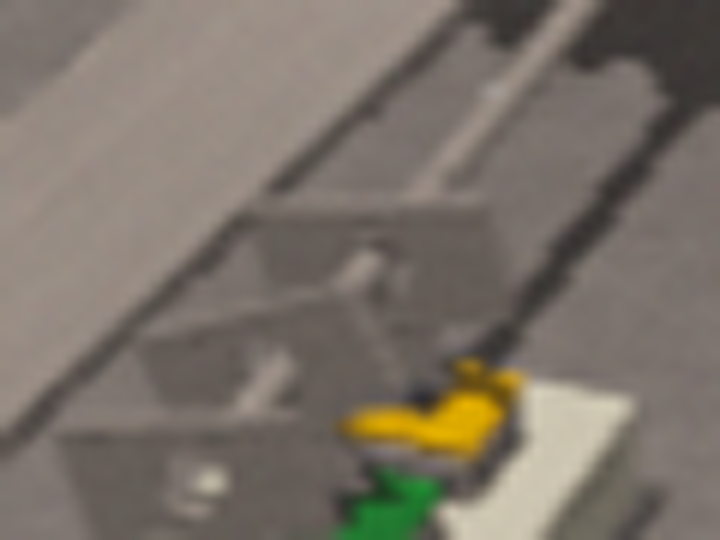

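View pics/t14.png

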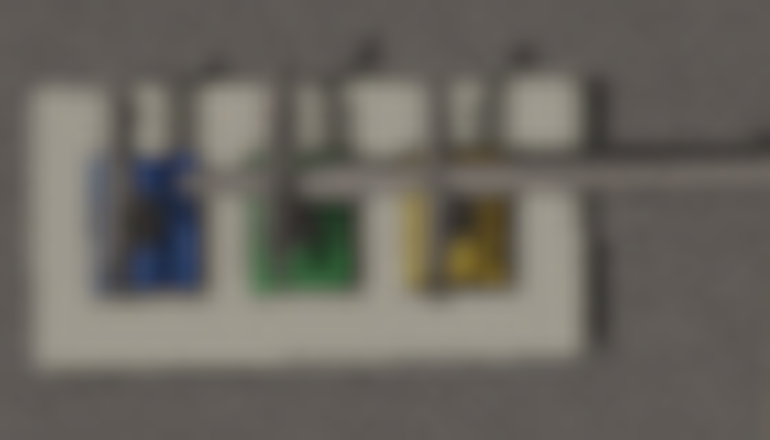

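```bash
python3 -c "
from h import *
t=load('top');s=load('side')
def q(d,u,z):
    W=rayplane(d,[u],np.array([0,0,z]),np.array([0,0,1.]))[0]-C;return (W@ex).round(1),(W@ey).round(1)
f=lambda x,y:(x/11+205-.45,y/11+220-.45)
print('top tip',q(t,f(190,183),63),'top rod',q(t,f(700,172),63),q(t,f(400,180),63))
g=lambda x,y:(x/12+250-.45,y/12+265-.45)
print('side rod pts',q(s,g(580,15),63),q(s,g(430,190),63),q(s,g(365,265),63),q(s,g(285,355),63),q(s,g(250,403),63))
for u in((200,485),(207,483)):
    W=rayplane(s,[g(*u)],C+ey*37,ey)[0]-C;print('blue hole',W@ex,W[2])
im=s['img'][296:314,258:274,::-1];im=cv2.normalize(im,None,0,255,cv2.NORM_MINMAX);cv2.imwrite('pics/s15.png',cv2.resize(im,None,fx=32,fy=32,interpolation=cv2.INTER_CUBIC))
"
```

```text
top tip (np.float64(7.3), np.float64(20.7)) top rod (np.float64(7.8), np.float64(-94.7)) (np.float64(7.2), np.float64(-26.9))
side rod pts (np.float64(5.4), np.float64(-126.3)) (np.float64(6.5), np.float64(-61.0)) (np.float64(7.1), np.float64(-34.5)) (np.float64(8.2), np.float64(-3.6)) (np.float64(7.4), np.float64(11.9))
blue hole 4.757691685038593 62.8854178049728
blue hole 3.3698150723352027 63.659707777216795
```

View pics/s15.png

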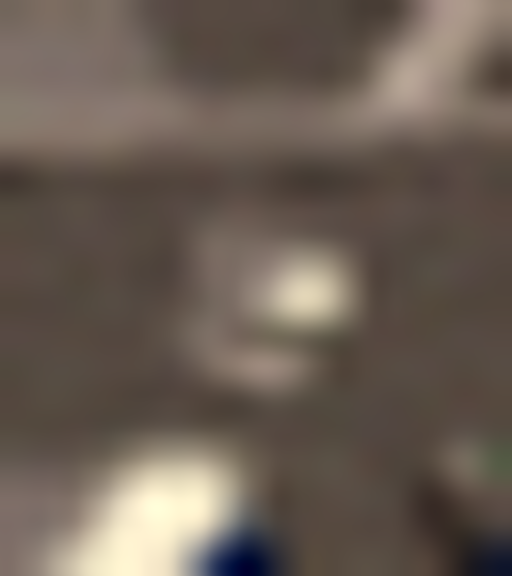

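>>> jog_arm --steps '[{"dp":[-0.016,0,0.004],"turn":[0,0,0],"claw":0},{"dp":[-0.017,0.03,0.004],"turn":[0,0,0],"claw":0},{"dp":[-0.018,0.06,0.004],"turn":[0,0,0],"claw":0},{"dp":[-0.019,0.09,0.004],"turn":[0,0,0],"claw":0},{"dp":[-0.02,0.12,0.004],"turn":[0,0,0],"claw":0},{"dp":[-0.02,0.13,0.004],"turn":[0,0,0],"claw":0},{"dp":[-0.02,0.13,0.004],"turn":[0,0,0],"claw":0}]'

```text
t: 12.15
ee_pos: [561.6, 43.0, 45.7]
orientation: [-1.571, -0.025, 0.024]
ft_force: [0.8, 0.9, -1.0]
width: 15.5
```

```bash
python3 -c "
from h import *
tip()
"
```

```text
t 12.15 pos [561.6  43.   45.7] F [ 0.79  0.93 -1.01] M [-0.109 -0.096 -0.026] w 15.5 jaw yaw 0.0311 x.z 0.0 z [-0.031  1.    -0.   ]
 turn/pi [ 0.0001  0.0001 -0.0004]
 tip rack X,Y 5.97 29.71 axis z 63.22
```

>>> jog_arm --steps '[{"dp":[0,0.02,0],"turn":[0,0,0],"claw":0},{"dp":[-0.001,0.04,0],"turn":[0,0,0],"claw":0},{"dp":[-0.001,0.05,0],"turn":[0,0,0],"claw":0}]'

```text
t: 12.4
ee_pos: [561.5, 47.2, 45.7]
orientation: [-1.571, -0.025, 0.024]
ft_force: [0.5, -0.1, -0.8]
width: 15.6
```

>>> jog_arm --steps '[{"dp":[0,0.015,0],"turn":[0,0,0],"claw":0},{"dp":[-0.001,0.03,0],"turn":[0,0,0],"claw":0}]'

```text
t: 12.57
ee_pos: [561.5, 49.7, 45.7]
orientation: [-1.571, -0.025, 0.024]
ft_force: [0.9, -0.6, -1.1]
width: 15.9
```

```bash
python3 -c "
from h import *
tip()
d=cap('side');save(d,'s16.png',(250,280,290,320),14)
"
```

```text
t 12.57 pos [561.5  49.7  45.7] F [ 0.91 -0.57 -1.05] M [-0.107 -0.107 -0.024] w 15.9 jaw yaw 0.0312 x.z 0.0 z [-0.031  1.    -0.   ]
 turn/pi [ 0.0001  0.     -0.0004]
 tip rack X,Y 5.99 36.41 axis z 63.21
```

View pics/s16.png

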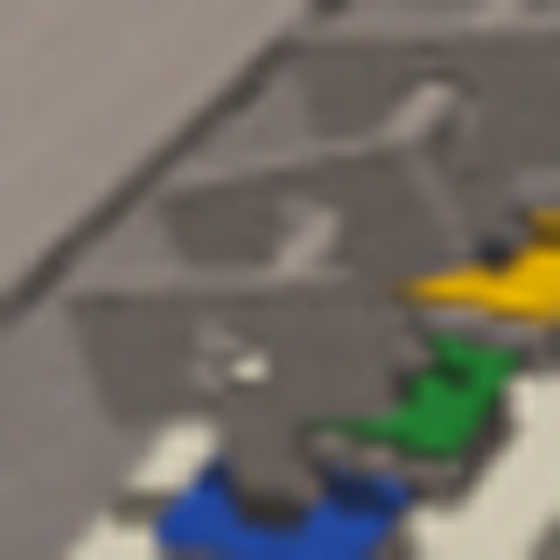

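>>> jog_arm --steps '[{"dp":[-0.01,0,-0.006],"turn":[0,0,0],"claw":0},{"dp":[-0.012,0.02,-0.006],"turn":[0,0,0],"claw":0},{"dp":[-0.013,0.04,-0.006],"turn":[0,0,0],"claw":0}]'

```text
t: 12.87
ee_pos: [560.4, 53.0, 45.2]
orientation: [-1.571, -0.024, 0.024]
ft_force: [-0.2, -0.4, -1.0]
width: 15.6
```

>>> jog_arm --steps '[{"dp":[0,0.02,0],"turn":[0,0,0],"claw":0},{"dp":[-0.001,0.035,0],"turn":[0,0,0],"claw":0}]'

```text
t: 13.03
ee_pos: [560.3, 56.1, 45.2]
orientation: [-1.571, -0.024, 0.024]
ft_force: [-0.2, -0.2, -1.9]
width: 15.8
```

```bash
python3 -c "
from h import *
tip()
d=cap('side');save(d,'s17.png',(250,280,290,320),14)
"
```

```text
t 13.03 pos [560.3  56.1  45.2] F [-0.21 -0.19 -1.86] M [-0.16  -0.116  0.009] w 15.8 jaw yaw 0.031 x.z 0.0 z [-0.031  1.    -0.   ]
 turn/pi [ 0.      0.     -0.0003]
 tip rack X,Y 5.08 42.81 axis z 62.71
```

View pics/s17.png

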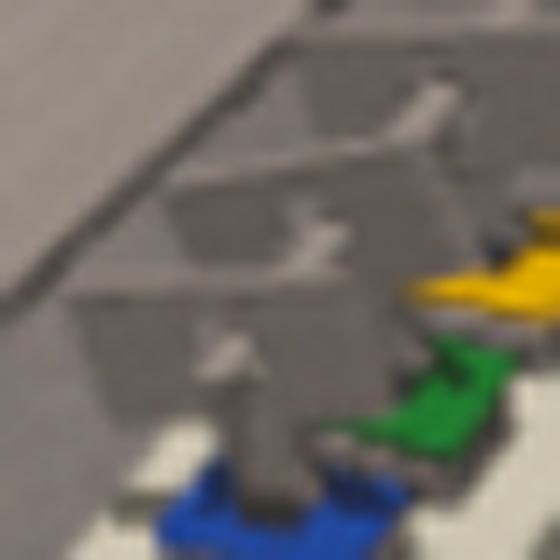

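>>> jog_arm --steps '[{"dp":[-0.001,0.03,0],"turn":[0,0,0],"claw":0},{"dp":[-0.002,0.06,0],"turn":[0,0,0],"claw":0},{"dp":[-0.003,0.1,0],"turn":[0,0,0],"claw":0},{"dp":[-0.004,0.14,0],"turn":[0,0,0],"claw":0},{"dp":[-0.006,0.18,0],"turn":[0,0,0],"claw":0}]'

```text
t: 13.5
ee_pos: [559.9, 71.0, 45.2]
orientation: [-1.571, -0.025, 0.024]
ft_force: [0.9, -0.7, -1.8]
width: 16.3
```

>>> jog_arm --steps '[{"dp":[-0.002,0.05,0],"turn":[0,0,0],"claw":0},{"dp":[-0.003,0.1,0],"turn":[0,0,0],"claw":0},{"dp":[-0.005,0.15,0],"turn":[0,0,0],"claw":0},{"dp":[-0.006,0.2,0],"turn":[0,0,0],"claw":0},{"dp":[-0.008,0.25,0],"turn":[0,0,0],"claw":0}]'

```text
t: 13.92
ee_pos: [559.2, 91.5, 45.2]
orientation: [-1.571, -0.025, 0.024]
ft_force: [0.2, -0.1, -1.3]
width: 16.0
```

```bash
python3 -c "
from h import *
tip()
d=cap('side');save(d,'s18.png',(220,250,320,340),8)
"
```

```text
t 13.92 pos [559.2  91.5  45.2] F [ 0.18 -0.11 -1.3 ] M [-0.115 -0.142 -0.055] w 16.0 jaw yaw 0.0313 x.z 0.0 z [-0.031  1.    -0.   ]
 turn/pi [ 0.      0.0001 -0.0004]
 tip rack X,Y 4.92 78.24 axis z 62.71
```

View pics/s18.png

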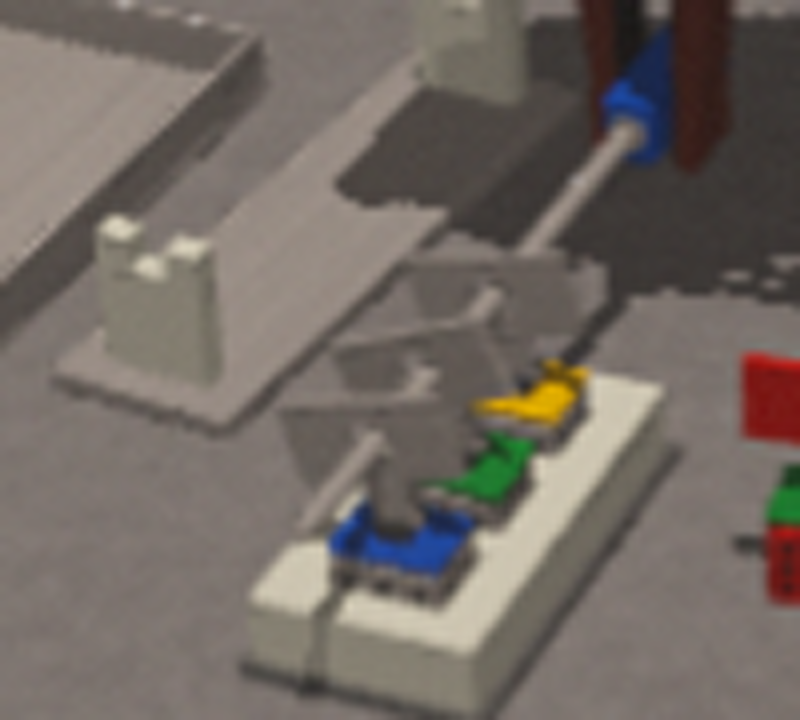

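>>> jog_arm --steps '[{"dp":[-0.002,0.05,0],"turn":[0,0,0],"claw":0},{"dp":[-0.003,0.1,0],"turn":[0,0,0],"claw":0},{"dp":[-0.005,0.15,0],"turn":[0,0,0],"claw":0},{"dp":[-0.006,0.2,0],"turn":[0,0,0],"claw":0},{"dp":[-0.008,0.26,0],"turn":[0,0,0],"claw":0},{"dp":[-0.01,0.32,0],"turn":[0,0,0],"claw":0},{"dp":[-0.01,0.32,0],"turn":[0,0,0],"claw":0}]'

```text
t: 14.55
ee_pos: [558.4, 118.5, 45.3]
orientation: [-1.57, -0.026, 0.025]
ft_force: [1.0, 0.1, -0.9]
width: 15.6
```

>>> jog_arm --steps '[{"dp":[0,0,0.02],"turn":[0,0,0],"claw":0},{"dp":[0,0,0.04],"turn":[0,0,0],"claw":0},{"dp":[0,0,0.06],"turn":[0,0,0],"claw":0},{"dp":[0,0,0.09],"turn":[0,0,0],"claw":0},{"dp":[0,0,0.12],"turn":[0,0,0],"claw":0},{"dp":[0,0,0.15],"turn":[0,0,0],"claw":0},{"dp":[0,0,0.15],"turn":[0,0,0],"claw":0}]'

```text
t: 15.13
ee_pos: [558.6, 118.4, 57.8]
orientation: [-1.57, -0.026, 0.024]
ft_force: [-0.2, -1.4, -2.5]
width: 16.0
```

```bash
python3 -c "
from h import *
tip()
d=cap('side');save(d,'s19.png',(200,240,320,340),6.5)
"
```

```text
t 15.13 pos [558.6 118.4  57.8] F [-0.2  -1.36 -2.52] M [-0.29  -0.088  0.008] w 16.0 jaw yaw 0.0321 x.z 0.001 z [-0.032  0.999  0.   ]
 turn/pi [-0.0001  0.0003 -0.0007]
 tip rack X,Y 5.02 105.18 axis z 75.29
```

View pics/s19.png

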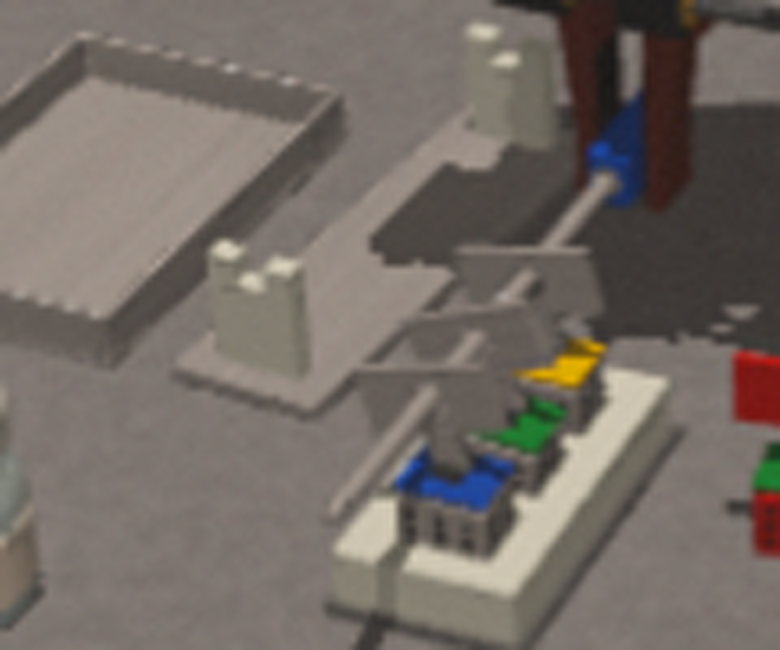

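>>> jog_arm --steps '[{"dp":[0,0,0.05],"turn":[0,0,0],"claw":0},{"dp":[0,0,0.12],"turn":[0,0,0],"claw":0},{"dp":[0,0,0.2],"turn":[0,0,0],"claw":0},{"dp":[0,0,0.3],"turn":[0,0,0],"claw":0},{"dp":[0,0,0.4],"turn":[0,0,0],"claw":0},{"dp":[0,0,0.5],"turn":[0,0,0],"claw":0},{"dp":[0,0,0.6],"turn":[0,0,0],"claw":0},{"dp":[0,0,0.7],"turn":[0,0,0],"claw":0},{"dp":[0,0,0.78],"turn":[0,0,0],"claw":0}]'

```text
t: 15.93
ee_pos: [558.8, 118.5, 121.2]
orientation: [-1.57, -0.027, 0.024]
ft_force: [0.5, -0.2, -2.1]
width: 15.9
```

>>> jog_arm --steps '[{"dp":[0,0,0.1],"turn":[0,0,0],"claw":0},{"dp":[0,0,0.2],"turn":[0,0,0],"claw":0},{"dp":[0,0,0.3],"turn":[0,0,0],"claw":0},{"dp":[0,0,0.4],"turn":[0,0,0],"claw":0},{"dp":[0,0,0.5],"turn":[0,0,0],"claw":0},{"dp":[0,0,0.6],"turn":[0,0,0],"claw":0},{"dp":[0,0,0.7],"turn":[0,0,0],"claw":0},{"dp":[0,0,0.76],"turn":[0,0,0],"claw":0},{"dp":[0,0,0.8],"turn":[0,0,0],"claw":0},{"dp":[0,0,0.8],"turn":[0,0,0],"claw":0}]'

```text
t: 16.77
ee_pos: [559.2, 118.5, 186.0]
orientation: [-1.57, -0.028, 0.023]
ft_force: [0.1, 0.1, -1.7]
width: 15.7
```

```bash
python3 -c "
from h import *
tip()
d=cap('side');save(d,'s20.png',(160,140,360,320),4);d=cap('top');save(d,'t20.png',(160,140,400,320),3.3)
"
```

```text
t 16.77 pos [559.2 118.5 186. ] F [ 0.08  0.06 -1.66] M [-0.29  -0.106  0.033] w 15.7 jaw yaw 0.0321 x.z 0.003 z [-0.032  0.999  0.001]
 turn/pi [-0.0002  0.0009 -0.0007]
 tip rack X,Y 5.57 105.3 axis z 203.48
```

View pics/s20.png

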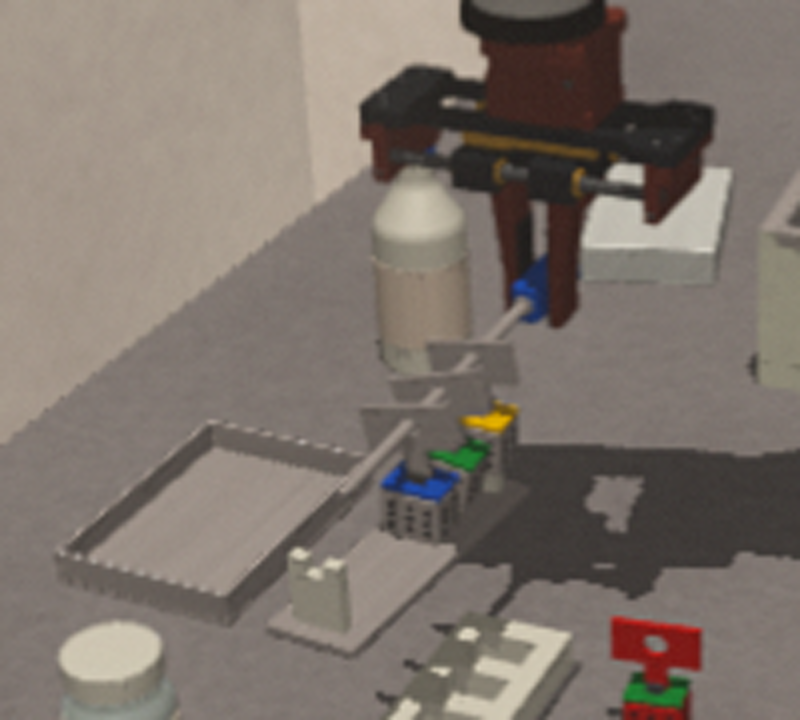

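View pics/t20.png

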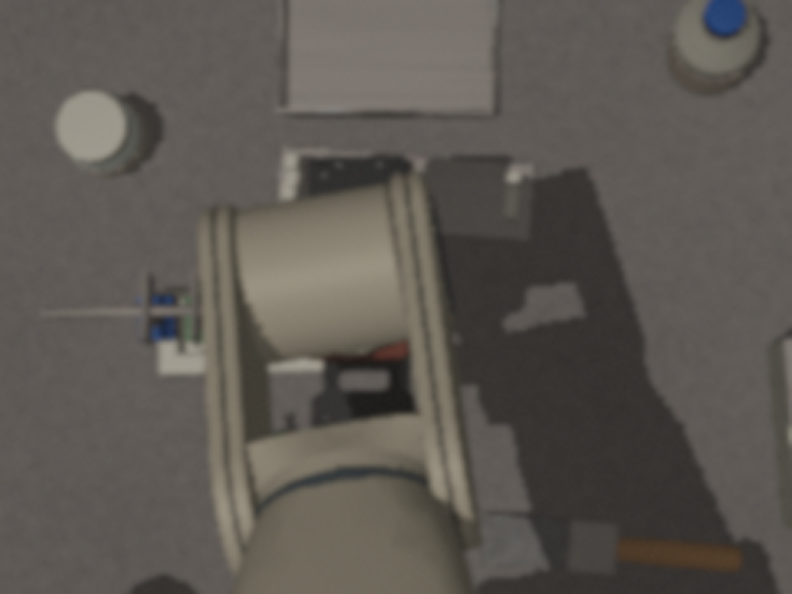

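>>> jog_arm --steps '[{"dp":[0,-0.05,0],"turn":[0,0.0005,0.0003],"claw":0},{"dp":[-0.02,-0.13,0],"turn":[0,0.001,0.0005],"claw":0},{"dp":[-0.03,-0.26,0],"turn":[0,0.001,0.0008],"claw":0},{"dp":[-0.05,-0.4,0],"turn":[0,0.001,0.001],"claw":0},{"dp":[-0.07,-0.55,0],"turn":[0,0.001,0.0015],"claw":0},{"dp":[-0.09,-0.7,0],"turn":[0,0.001,0.002],"claw":0},{"dp":[-0.11,-0.85,0],"turn":[0,0.001,0.0025],"claw":0}]'

```text
t: 17.45
ee_pos: [549.5, 48.8, 185.0]
orientation: [-1.57, -0.03, 0.032]
ft_force: [0.7, 0.1, -2.8]
width: 16.0
```

>>> jog_arm --steps '[{"dp":[-0.02,-0.15,0],"turn":[0,0,0.0005],"claw":0},{"dp":[-0.04,-0.3,0],"turn":[0,0,0.0008],"claw":0},{"dp":[-0.06,-0.45,0],"turn":[0,0,0.001],"claw":0},{"dp":[-0.08,-0.6,0],"turn":[0,0,0.0015],"claw":0},{"dp":[-0.1,-0.75,0],"turn":[0,0,0.002],"claw":0},{"dp":[-0.12,-0.9,0],"turn":[0,0,0.0025],"claw":0}]'

```text
t: 17.95
ee_pos: [539.8, -24.4, 185.1]
orientation: [-1.57, -0.036, 0.039]
ft_force: [0.1, -0.8, -2.3]
width: 15.8
```

>>> jog_arm --steps '[{"dp":[-0.02,-0.15,0],"turn":[0,0,0.0005],"claw":0},{"dp":[-0.04,-0.3,0],"turn":[0,0,0.0008],"claw":0},{"dp":[-0.06,-0.45,0],"turn":[0,0,0.001],"claw":0},{"dp":[-0.08,-0.6,0],"turn":[0,0,0.0015],"claw":0},{"dp":[-0.1,-0.75,0],"turn":[0,0,0.002],"claw":0},{"dp":[-0.12,-0.9,0],"turn":[0,0,0.0025],"claw":0}]'

```text
t: 18.45
ee_pos: [530.1, -97.6, 185.1]
orientation: [-1.57, -0.042, 0.045]
ft_force: [0.3, 0.1, -2.8]
width: 15.4
```

>>> jog_arm --steps '[{"dp":[-0.02,-0.15,0],"turn":[0,0,0.0005],"claw":0},{"dp":[-0.04,-0.3,0],"turn":[0,0,0.0008],"claw":0},{"dp":[-0.06,-0.45,0],"turn":[0,0,0.001],"claw":0},{"dp":[-0.08,-0.6,0],"turn":[0,0,0.0015],"claw":0},{"dp":[-0.1,-0.75,0],"turn":[0,0,0.002],"claw":0},{"dp":[-0.12,-0.9,0],"turn":[0,0,0.0025],"claw":0}]'

```text
t: 18.95
ee_pos: [520.3, -170.7, 185.1]
orientation: [-1.57, -0.049, 0.051]
ft_force: [-0.4, -0.2, -3.0]
width: 16.0
```

```bash
python3 -c "
from h import *
o=st(.088); print((np.array([493.9,-383.2,186])-o['ee_pos'])/80)
d=cap('side');save(d,'s21.png',(240,60,440,260),3.5)
"
```

```text
t 18.95 pos [ 520.3 -170.7  185.1] F [-0.43 -0.24 -3.03] M [-0.276 -0.098  0.059] w 16.0 jaw yaw 0.0636 x.z -0.001 z [-0.064  0.998  0.   ]
 turn/pi [-0.0001 -0.0005  0.0078]
[-0.32998545 -2.65579684  0.01159182]
```

View pics/s21.png

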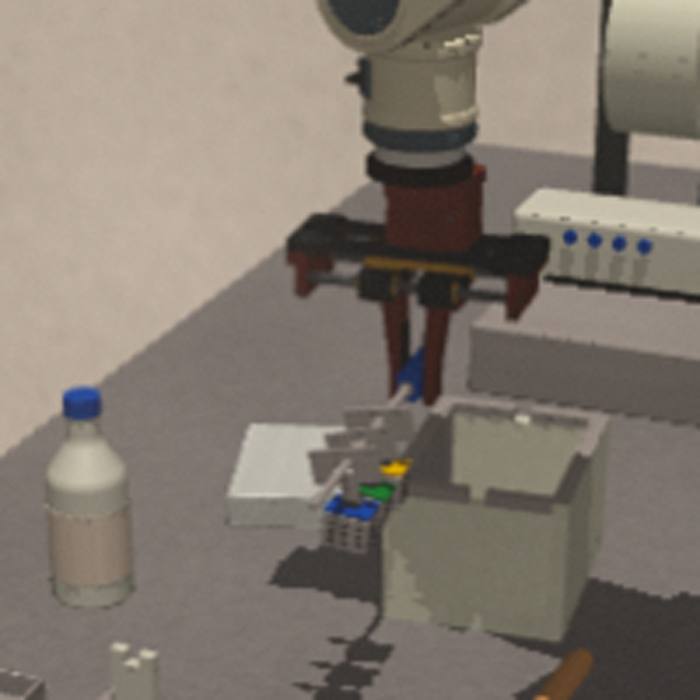

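>>> jog_arm --steps '[{"dp":[-0.02,-0.15,0],"turn":[0,0,0.0005],"claw":0},{"dp":[-0.04,-0.3,0],"turn":[0,0,0.0008],"claw":0},{"dp":[-0.06,-0.45,0],"turn":[0,0,0.001],"claw":0},{"dp":[-0.08,-0.6,0],"turn":[0,0,0.0015],"claw":0},{"dp":[-0.1,-0.75,0],"turn":[0,0,0.002],"claw":0},{"dp":[-0.12,-0.9,0],"turn":[0,0,0.0025],"claw":0}]'

```text
t: 19.5
ee_pos: [510.5, -245.6, 185.1]
orientation: [-1.571, -0.055, 0.057]
ft_force: [0.6, 0.4, -3.7]
width: 16.0
```

>>> jog_arm --steps '[{"dp":[-0.02,-0.15,0],"turn":[0,0,0.0005],"claw":0},{"dp":[-0.04,-0.3,0],"turn":[0,0,0.0008],"claw":0},{"dp":[-0.06,-0.45,0],"turn":[0,0,0.001],"claw":0},{"dp":[-0.08,-0.6,0],"turn":[0,0,0.0015],"claw":0},{"dp":[-0.1,-0.75,0],"turn":[0,0,0.002],"claw":0},{"dp":[-0.11,-0.9,0],"turn":[0,0,0.0025],"claw":0}]'

```text
t: 20.0
ee_pos: [501.4, -318.7, 185.1]
orientation: [-1.57, -0.061, 0.063]
ft_force: [-0.3, -0.1, -2.4]
width: 15.8
```

>>> jog_arm --steps '[{"dp":[-0.02,-0.15,0],"turn":[0,0,0.0005],"claw":0},{"dp":[-0.04,-0.3,0],"turn":[0,0,0.0008],"claw":0},{"dp":[-0.06,-0.45,0],"turn":[0,0,0.001],"claw":0},{"dp":[-0.08,-0.6,0],"turn":[0,0,0.0015],"claw":0},{"dp":[-0.09,-0.72,0],"turn":[0,0,0.002],"claw":0},{"dp":[-0.1,-0.8,0],"turn":[0,0,0.0025],"claw":0},{"dp":[-0.1,-0.82,0],"turn":[0,0,0.0028],"claw":0},{"dp":[-0.1,-0.82,0],"turn":[0,0,0.0028],"claw":0},{"dp":[-0.1,-0.82,0],"turn":[0,0,0.0028],"claw":0}]'

```text
t: 20.75
ee_pos: [493.3, -384.0, 185.0]
orientation: [-1.57, -0.068, 0.07]
ft_force: [-0.3, 0.7, -2.3]
width: 15.7
```

```bash
python3 -c "
from h import *
o=st(.088); print((np.array([493.9,-383.2,91])-o['ee_pos'])/80)
d=cap('side');save(d,'s22.png',(300,80,440,250),4.2);d=cap('top');save(d,'t22.png',(360,200,540,320),4.2)
"
```

```text
t 20.75 pos [ 493.3 -384.   185. ] F [-0.25  0.69 -2.25] M [-0.252 -0.117  0.014] w 15.7 jaw yaw 0.0878 x.z -0.002 z [-0.088  0.996  0.   ]
 turn/pi [ 0.     -0.0005  0.0001]
[ 0.0073434   0.0096099  -1.17443846]
```

View pics/s22.png

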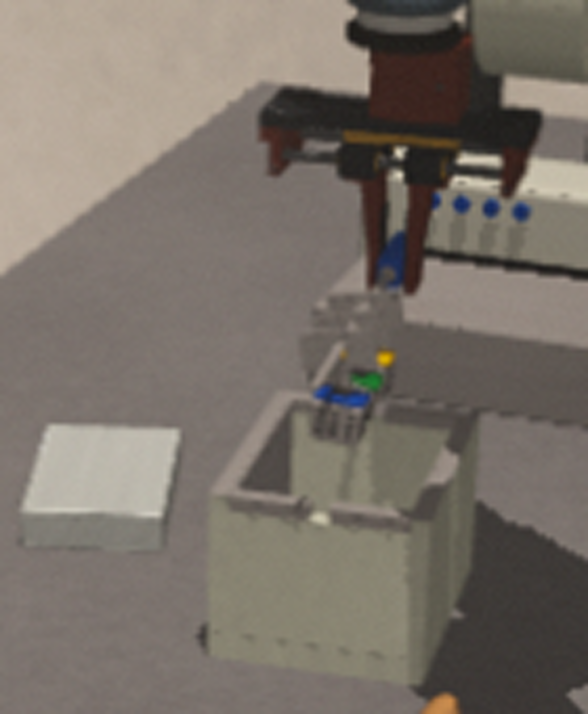

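View pics/t22.png

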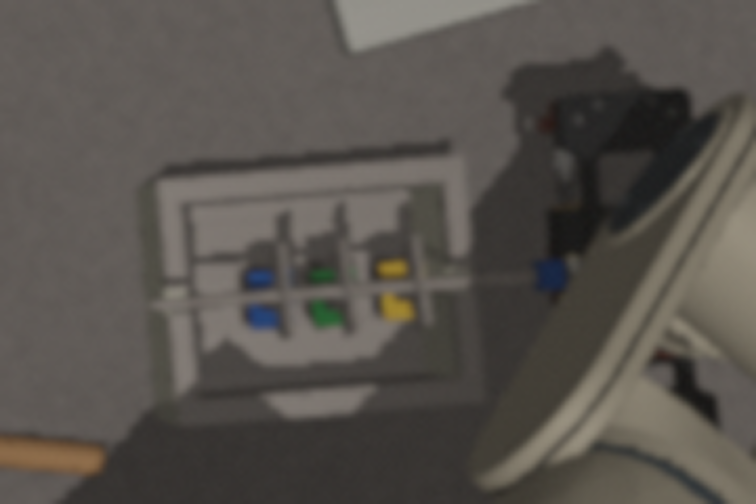

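>>> jog_arm --steps '[{"dp":[0.007,0.01,-0.05],"turn":[0,0,0],"claw":0},{"dp":[0.007,0.01,-0.13],"turn":[0,0,0],"claw":0},{"dp":[0.007,0.01,-0.23],"turn":[0,0,0],"claw":0},{"dp":[0.007,0.01,-0.33],"turn":[0,0,0],"claw":0},{"dp":[0.007,0.01,-0.43],"turn":[0,0,0],"claw":0},{"dp":[0.007,0.01,-0.53],"turn":[0,0,0],"claw":0},{"dp":[0.007,0.01,-0.63],"turn":[0,0,0],"claw":0},{"dp":[0.007,0.01,-0.72],"turn":[0,0,0],"claw":0},{"dp":[0.007,0.01,-0.79],"turn":[0,0,0],"claw":0},{"dp":[0.007,0.01,-0.84],"turn":[0,0,0],"claw":0},{"dp":[0.007,0.01,-0.86],"turn":[0,0,0],"claw":0},{"dp":[0.007,0.01,-0.86],"turn":[0,0,0],"claw":0}]'

```text
t: 21.85
ee_pos: [493.9, -382.9, 115.8]
orientation: [-1.569, -0.068, 0.071]
ft_force: [-0.3, 0.4, -2.2]
width: 16.0
```

```bash
python3 -c "
from h import *
o=st(.088); print((np.array([493.9,-383.2,91])-o['ee_pos'])/80)
d=cap('side');save(d,'s23.png',(330,130,430,220),7);d=cap('top');save(d,'t23.png',(380,230,500,300),6.5)
for n in('top','side'):
    d=load(n);c=cloud(d);k=(c[...,2]>116)&(c[...,2]<140)&(abs(c[...,0]-480+ (c[...,1]+260)*.0874)<9)&(c[...,1]>-345)&(c[...,1]<-150)
    print(n,k.sum());P=c[k]
    p=np.polyfit(P[:,1],P[:,0],1);z=np.polyfit(P[:,1],P[:,2],1);print('rod x at near/far y',np.polyval(p,[-341.4,-180.3]),'z',np.polyval(z,[-341.4,-180.3]),P[:,1].max())
    v,u=np.nonzero(k);W=ray(d,np.c_[u,v],127);p=np.polyfit(W[:,1],W[:,0],1);print('  raycast',np.polyval(p,[-341.4,-180.3]))
"
```

```text
t 21.85 pos [ 493.9 -382.9  115.8] F [-0.29  0.41 -2.22] M [-0.283 -0.124 -0.011] w 16.0 jaw yaw 0.0882 x.z -0.002 z [-0.088  0.996  0.   ]
 turn/pi [-0.     -0.0006 -0.0001]
[ 1.93620372e-04 -4.10687651e-03 -3.10581654e-01]
top 245
rod x at near/far y [489.59682334 475.8180087 ] z [133.56322658 134.34470793] -154.18409463591738
  raycast [489.53079338 475.70864242]
side 120
rod x at near/far y [486.34240052 474.19178415] z [135.86402497 131.89164436] -152.77534283750128
  raycast [492.0372593  475.58034516]
```

View pics/s23.png

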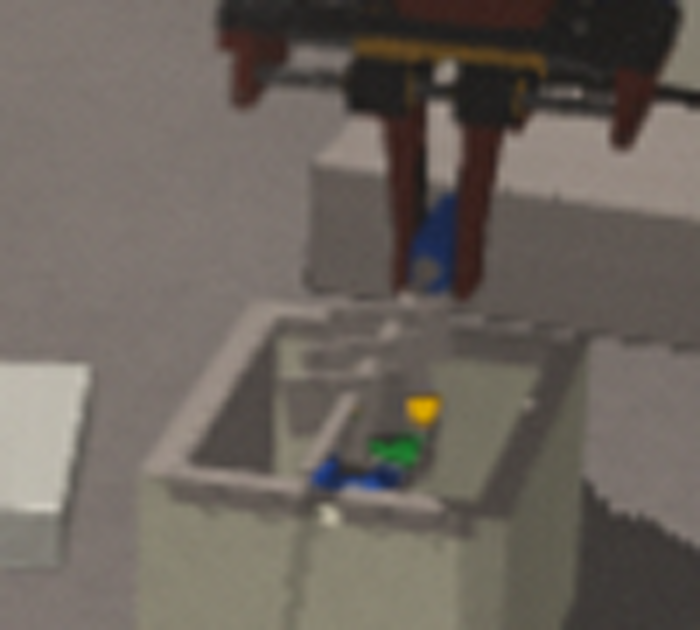

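View pics/t23.png

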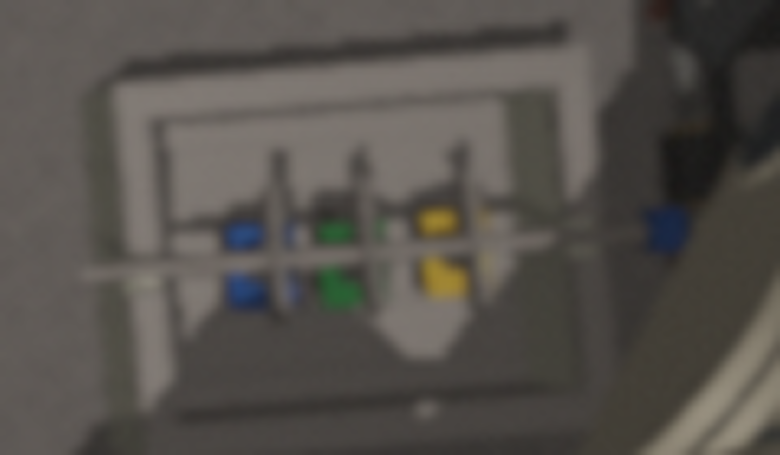

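>>> jog_arm --steps '[{"dp":[0,0,-0.03],"turn":[0,0,0],"claw":0},{"dp":[0,0,-0.07],"turn":[0,0,0],"claw":0},{"dp":[0,0,-0.11],"turn":[0,0,0],"claw":0},{"dp":[0,0,-0.15],"turn":[0,0,0],"claw":0},{"dp":[0,0,-0.19],"turn":[0,0,0],"claw":0},{"dp":[0,0,-0.22],"turn":[0,0,0],"claw":0},{"dp":[0,0,-0.22],"turn":[0,0,0],"claw":0}]'

```text
t: 22.53
ee_pos: [493.9, -382.8, 98.2]
orientation: [-1.569, -0.068, 0.071]
ft_force: [-0.4, -0.2, -2.4]
width: 15.8
```

```bash
python3 -c "
from h import *
o=st(.088); print((np.array([493.9,-383.2,91])-o['ee_pos'])/80)
d=cap('side');save(d,'s24.png',(330,150,430,220),8)
d=cap('top')
for n in('top',):
    d=load(n);c=cloud(d);k=(c[...,2]>106)&(c[...,2]<124)&(abs(c[...,0]-480+ (c[...,1]+260)*.0874)<6)&(c[...,1]>-328)&(c[...,1]<-195)
    v,u=np.nonzero(k);W=ray(d,np.c_[u,v],115);p=np.polyfit(W[:,1],W[:,0],1);print(k.sum(),'  raycast',np.polyval(p,[-341.4,-180.3]))
"
```

```text
t 22.53 pos [ 493.9 -382.8   98.2] F [-0.43 -0.18 -2.4 ] M [-0.309 -0.122 -0.001] w 15.8 jaw yaw 0.0882 x.z -0.002 z [-0.088  0.996  0.   ]
 turn/pi [-0.0001 -0.0006 -0.0001]
[ 0.00025021 -0.00458507 -0.08968477]
154   raycast [489.37045775 475.48638327]
```

View pics/s24.png

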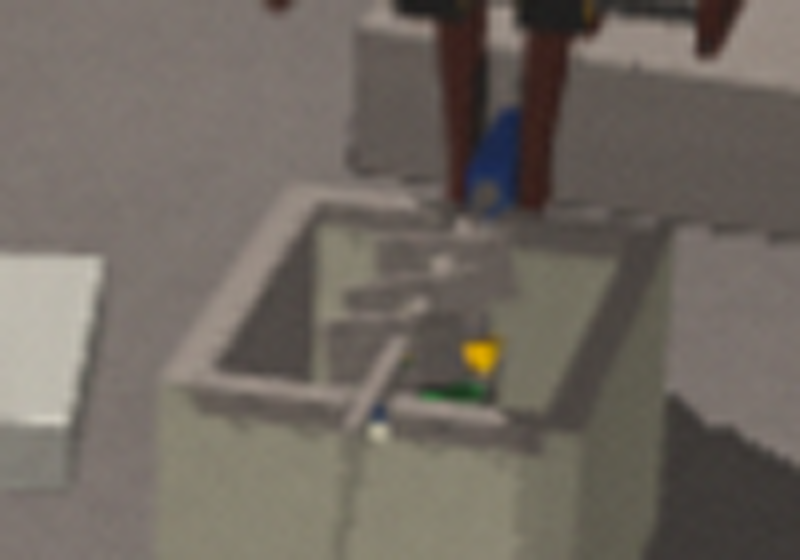

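>>> jog_arm --steps '[{"dp":[0,0,-0.02],"turn":[0,0,0],"claw":0},{"dp":[0,0,-0.04],"turn":[0,0,0],"claw":0},{"dp":[0,0,-0.06],"turn":[0,0,0],"claw":0},{"dp":[0,0,-0.06],"turn":[0,0,0],"claw":0}]'

```text
t: 22.97
ee_pos: [494.0, -382.9, 93.6]
orientation: [-1.57, -0.068, 0.071]
ft_force: [-0.4, 0.1, -2.1]
width: 16.4
```

>>> jog_arm --steps '[{"dp":[0,0,-0.01],"turn":[0,0,0],"claw":0},{"dp":[0,0,-0.015],"turn":[0,0,0],"claw":0}]'

```text
t: 23.13
ee_pos: [494.0, -382.9, 92.3]
orientation: [-1.57, -0.068, 0.071]
ft_force: [-0.0, 0.9, -3.3]
width: 15.5
```

```bash
python3 -c "
from h import *
o=st(.088)
d=cap('side');save(d,'s25.png',(330,150,430,220),8)
"
```

```text
t 23.13 pos [ 494.  -382.9   92.3] F [-0.03  0.85 -3.3 ] M [-0.297 -0.086 -0.027] w 15.5 jaw yaw 0.0882 x.z -0.002 z [-0.088  0.996  0.   ]
 turn/pi [-0.     -0.0006 -0.0001]
```

View pics/s25.png

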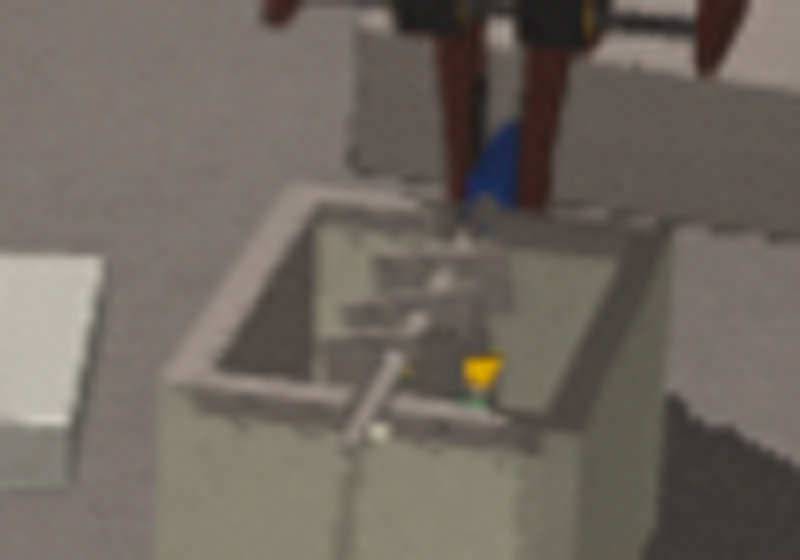

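>>> jog_arm --steps '[{"dp":[0,0,-0.008],"turn":[0,0,0],"claw":0},{"dp":[0,0,-0.01],"turn":[0,0,0],"claw":0}]'

```text
t: 23.35
ee_pos: [493.9, -382.9, 91.4]
orientation: [-1.57, -0.068, 0.071]
ft_force: [-0.4, 0.8, -2.8]
width: 15.9
```

```bash
python3 -c "
from h import *
o=st(.088)"
```

```text
t 23.35 pos [ 493.9 -382.9   91.4] F [-0.35  0.79 -2.85] M [-0.283 -0.083  0.015] w 15.9 jaw yaw 0.0882 x.z -0.002 z [-0.088  0.996  0.   ]
 turn/pi [-0.     -0.0006 -0.0001]
```

>>> jog_arm --steps '[{"dp":[0,0,-0.006],"turn":[0,0,0],"claw":0},{"dp":[0,0,-0.008],"turn":[0,0,0],"claw":0}]'

```text
t: 23.52
ee_pos: [494.0, -382.9, 90.9]
orientation: [-1.569, -0.068, 0.071]
ft_force: [-0.7, 0.2, 0.5]
width: 15.6
```

```bash
python3 -c "
from h import *
o=st(.088)"
```

```text
t 23.52 pos [ 494.  -382.9   90.9] F [-0.7   0.24  0.48] M [-0.015 -0.024  0.006] w 15.6 jaw yaw 0.0882 x.z -0.002 z [-0.088  0.996  0.   ]
 turn/pi [-0.     -0.0006 -0.0001]
```

>>> jog_arm --steps '[{"dp":[0,0,0],"turn":[0,0,0],"claw":0.25},{"dp":[0,0,0],"turn":[0,0,0],"claw":0.4},{"dp":[0,0,0],"turn":[0,0,0],"claw":0.5},{"dp":[0,0,0],"turn":[0,0,0],"claw":0.6},{"dp":[0,0,0],"turn":[0,0,0],"claw":0.6},{"dp":[0,0,0],"turn":[0,0,0],"claw":0.6}]'

```text
t: 24.02
ee_pos: [494.0, -382.9, 91.0]
orientation: [-1.57, -0.068, 0.071]
ft_force: [-0.7, -1.0, 0.6]
width: 51.3
```

```bash
python3 -c "
from h import *
o=st(.088)
d=cap('side');save(d,'s26.png',(330,150,430,220),8)"
```

```text
t 24.02 pos [ 494.  -382.9   91. ] F [-0.66 -1.01  0.59] M [ 0.015 -0.071  0.017] w 51.3 jaw yaw 0.0881 x.z -0.002 z [-0.088  0.996  0.   ]
 turn/pi [-0.     -0.0006 -0.    ]
```

View pics/s26.png

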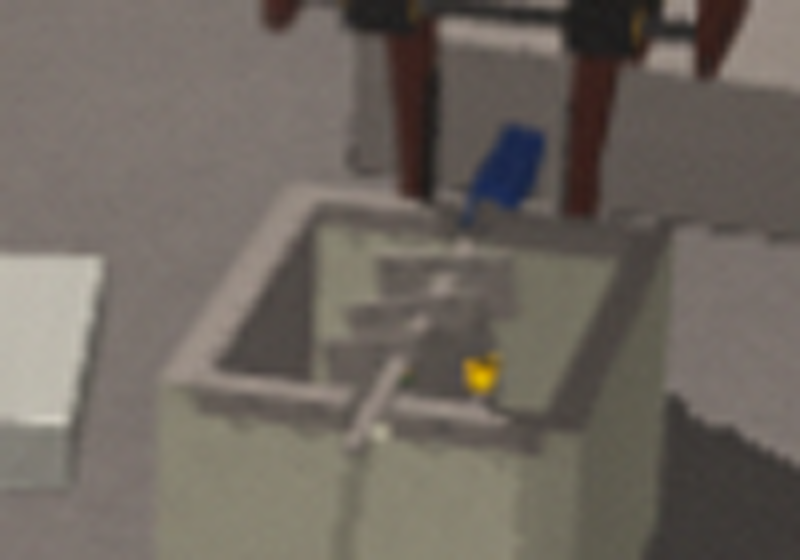

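>>> jog_arm --steps '[{"dp":[0,0,0.05],"turn":[0,0,0],"claw":0.6},{"dp":[0,0,0.15],"turn":[0,0,0],"claw":0.6},{"dp":[0,0,0.3],"turn":[0,0,0],"claw":0.6},{"dp":[0,0,0.5],"turn":[0,0,0],"claw":0.6},{"dp":[0,0,0.75],"turn":[0,0,0],"claw":0.6},{"dp":[0,0,1.0],"turn":[0,0,0],"claw":0.6}]'

```text
t: 24.57
ee_pos: [494.0, -382.9, 172.8]
orientation: [-1.57, -0.068, 0.07]
ft_force: [-0.1, -0.5, 0.5]
width: 52.6
```

>>> jog_arm --steps '[{"dp":[0,-0.4,0.3],"turn":[0,0,0],"claw":0.6},{"dp":[0,-0.8,0.5],"turn":[0,0,0],"claw":0.6},{"dp":[0,-1.0,0.5],"turn":[0,0,0],"claw":0.6}]'

```text
t: 24.82
ee_pos: [496.0, -467.4, 219.4]
orientation: [-1.578, -0.073, 0.065]
ft_force: [-0.1, 0.7, 0.2]
width: 52.7
```

>>> jog_arm --steps '[{"dp":[-0.4,-0.5,0],"turn":[0,0,0],"claw":0.6},{"dp":[-0.8,-0.9,0],"turn":[0,0,0],"claw":0.6},{"dp":[-0.8,-0.9,0],"turn":[0,0,0],"claw":0.6},{"dp":[-0.8,-0.9,0],"turn":[0,0,0],"claw":0.6}]'

```text
t: 25.15
ee_pos: [429.4, -542.3, 220.9]
orientation: [-1.579, -0.07, 0.062]
ft_force: [-0.2, 0.0, -0.6]
width: 52.9
```

```bash
python3 -c "
from h import *
o=st(.088)
for n in('top','side'):
    d=cap(n)
    c=cloud(d)
    nr=np.array([490.2,-341.4]);e=np.array([475.7,-180.3])-nr;e/=np.linalg.norm(e);x=np.array([e[1],-e[0]])
    q=c[...,:2]-nr;X=q@x;Y=q@e;Z=c[...,2]
    box=(abs(X)<100)&(Y<200)&(Y>-100)
    for m in('blue','green','yellow'):
        k=mask(d,m)&box&(Z>40)&(Z<140)
        for lo,hi in((-100,0),(0,200)):
            kk=k&(Y>lo)&(Y<hi)
            if kk.sum()>3: print(n,m,kk.sum(),'X',X[kk].mean().round(1),'Y',Y[kk].min().round(1),Y[kk].max().round(1),'Z',np.median(Z[kk]).round(1))
    k=(abs(X)<12)&(Z>100)&(Z<120)&(Y>10)&(Y<190)&~((Y>145)&(Y<172))
    k&=abs(X)<7
    v,u=np.nonzero(k);W=ray(d,np.c_[u,v],109)[:,:2]-nr;p=np.polyfit(W@e,W@x,1);print(n,'rod X at near,far',np.polyval(p,[0,162]),'z',np.median(Z[k]),'ymax',(W@e).max())
save(load('top'),'t27.png',(380,220,500,310),6);save(load('side'),'s27.png',(330,140,430,230),7)"
```

```text
t 25.15 pos [ 429.4 -542.3  220.9] F [-0.17  0.01 -0.59] M [-0.011 -0.114  0.033] w 52.9 jaw yaw 0.0838 x.z 0.005 z [-0.084  0.996 -0.01 ]
 turn/pi [0.003  0.0019 0.0013]
top blue 155 X -0.3 Y -73.9 -17.0 Z 117.5
top blue 30 X -2.5 Y 118.0 129.1 Z 77.3
top green 22 X -4.9 Y 84.5 94.1 Z 76.6
top yellow 51 X -1.8 Y 45.4 58.4 Z 76.6
top rod X at near,far [-0.09844309 -0.21627304] z 110.9420357041588 ymax 187.69469565587627
side blue 56 X -3.9 Y -75.0 -15.1 Z 118.9
side yellow 16 X -14.3 Y 33.7 55.0 Z 75.1
side rod X at near,far [ 2.32700218 -0.69114426] z 112.21989420063562 ymax 188.5040915541998
```

View pics/t27.png

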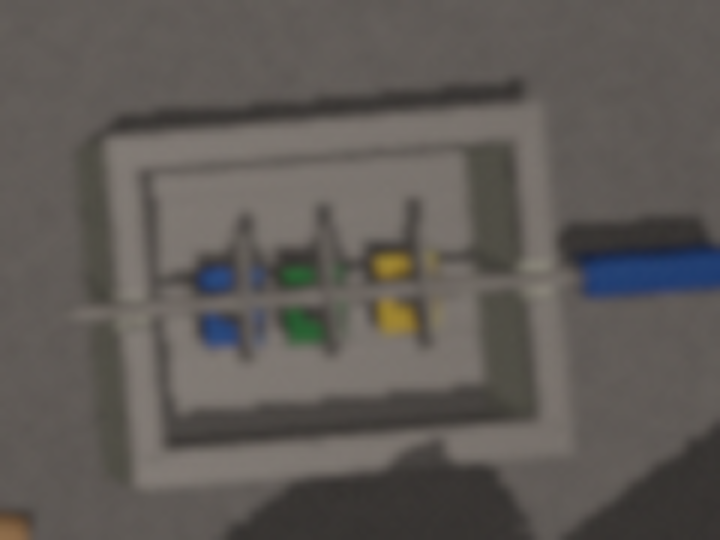

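View pics/s27.png

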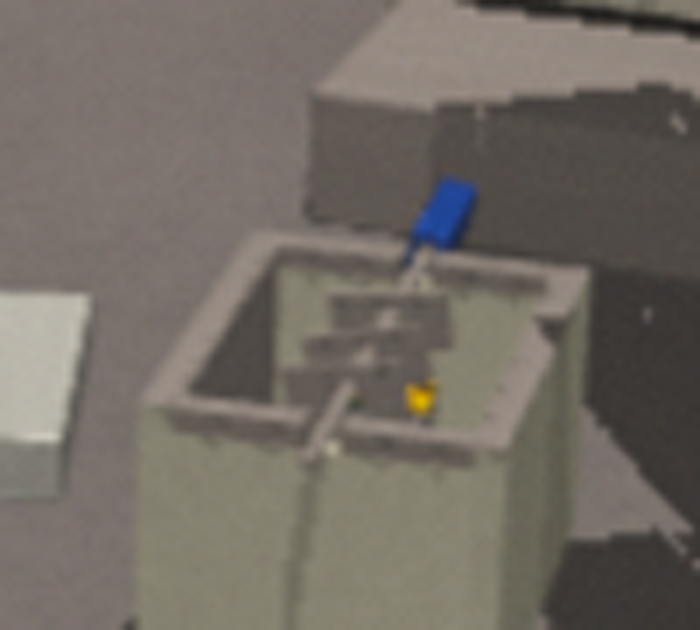

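>>> jog_arm --steps '[{"dp":[0,0,0],"turn":[0,0,0],"claw":0.6},{"dp":[0,0,0],"turn":[0,0,0],"claw":0.6},{"dp":[0,0,0],"turn":[0,0,0],"claw":0.6},{"dp":[0,0,0],"turn":[0,0,0],"claw":0.6},{"dp":[0,0,0],"turn":[0,0,0],"claw":0.6},{"dp":[0,0,0],"turn":[0,0,0],"claw":0.6}]'

```text
t: 25.75
ee_pos: [432.1, -539.1, 220.2]
orientation: [-1.578, -0.073, 0.064]
ft_force: [-0.0, -0.4, 0.6]
width: 52.6
```

```bash
python3 -c "
from h import *
a=load('top')['img'].astype(int);d=cap('top');b=d['img'].astype(int)
print(np.abs(a-b)[220:310,380:500].max(), np.abs(a-b)[220:310,380:500].mean())
o=st()
ctrl.close_job();print('closed')"
```

```text
23 0.6241666666666666
t 25.8 pos [ 432.  -539.2  220.2] F [ 0.68  0.11 -0.41] M [ 0.026 -0.025 -0.014] w 52.7 jaw yaw 0.0867 x.z 0.005 z [-0.087  0.996 -0.008]
the job is handed in; nothing more can be done
closed
```

I threaded the rod through the yellow, green and blue lugs. I then lifted the three canisters out together, laid the rod in the two bath notches, let go, backed away and handed the job in at about 25.8 s. The job reports no verdict, so the result rests on my own measurements.

**Forces:** the wrist readings between moves showed no push against any lug during threading. On setting down, the vertical force went only from about -2.8 N to +0.5 N. These are end-of-move samples, not a continuous record.

**Last checks (top camera, after letting go):**

| Item | Measured | Allowed |
|---|---|---|
| Rod sideways in the notches | about 0.2 mm | 8 mm |
| Handle centre outside the near notch | about 45 mm | 35–64 mm |
| Rod axis above the notch floors | about 3 mm | -3 to 9 mm |
| Canister centres below the notch floors | about 43 mm (taken from lid heights of about 77 mm) | 25–55 mm |
| Canisters from the middle line | within about 5 mm | 40 mm |

Two pictures about 0.6 s apart showed no movement in the bath area.

**Disagreements and unchecked points:**
- The side camera gave x values about 2 mm off those from the top camera. It put the rod 2.3 mm off at the near notch, still inside tolerance. It also read the yellow lid about 14 mm off the middle line, but it saw only part of that lid.
- The bath's control panel was never visible. I took it to be the hidden -y end because the opposite end face was bare.
- I did not measure the bystander objects again at the end. I saw no contact with them in any picture.

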